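Stow the stationery, fasten the case, weight its lid

ROBOT

A 6-joint arm with a two-finger parallel gripper is mounted at the origin on the work surface. World frame = base frame: x ahead of the robot, y to its left, z up, the work surface at z = 0. Lengths are in m, angles in rad, forces in N, time in s.
With the tool pointing down it reaches from about 0.325 to 0.875 m from the base axis. Payload 4.4 kg.
Tool frame: the origin (TCP) lies between the finger pads; the fingertips stand 19 mm ahead of it and the grasp point (between the pads) is the TCP (r.tip_reach is the distance from the TCP to the fingertips, in m); z points along the fingers, y is the line along which they close (so a half turn about z gives the same grasp; the last joint's range is limited). The gripper opens to 85 mm and grips with 20 to 120 N. Pads are 22 mm wide; open, the fingers measure 114 mm over their backs; the gripper's body (76 mm by 85 mm) begins 54 mm behind the grasp point. The pads swing forward as they close: fully open they stand 13 mm farther back than shut.
Start: joints at [1.083, 0.207, 1.542, -0, 1.393, -0.15], TCP at [0.191, 0.543, 0.214] pointing down, gripper open.
Joint ranges: [-2.73, 2.73], [-0.86, 2.22], [0.23, 2.46], [-1.11, 4.25], [0.08, 2.63], [-2.82, 2.82]. Speed limits (rad/s): [2.79, 2.79, 3.14, 3.14, 3.14, 3.14].

INTERFACE

Orientations are given as a unit quaternion [x, y, z, w].
In Python, from cell import r, vision gives the robot as it stands.
- The arm moves only by the tool carry_out, never from a script. Its argument "deltas" is a list of rows, each a list of 3 entries, a list of its own where there are three numbers: the finger opening in m, from 0 to 0.0854, then the shift along the tool's x, y, z in m, then the turn about the tool's z in degrees. In form: [[jaw, [x, y, z], twist], ...]. A call has 1 to 20 rows; each row shifts and turns the commanded pose from where the row before left it, along the tool's axes as they then stand; what a row does not reach is not made up. A row lasts 1/8 s, in which the tool goes at most 62.5 mm and 10.7 degrees, less where a joint would pass 70% of its speed; a pose out of reach is approached as far as the arm can. A call with a gripper value outside its range is refused whole. The fingers move at their own pace and stop on an object; the grip force is fixed at half the most. Time passes only in rows, so rows that do not move let the fingers close. It gives the time, the measured TCP pose, the force, the opening and the grip force at its end, in the units of the state.
- r.get_state(): the state, without advancing time (a new reading comes with each control period).
- vision.get_image(name): name is "scene" or "top" or "wrist"; returns a dict with "pixels" (420x560x3 uint8, red, green, blue), "mtx" (3x3 intrinsics, pixels), "k1" (the pictures are not rectified: a ray, as slopes to the right and down, at radius r is drawn at 1 + k1 r^2 times it, then the intrinsics apply), "position" and "orientation" of the camera in the world; the wrist camera has in their place "hand_eye" (4x4, takes a point from camera to tool coordinates, whose origin is the TCP and whose axes are the flange's). Camera axes: x right, y down, z forward; pixel columns grow to the right and rows downward; lengths in m; the calibration is good to about 2 mm. A picture is of the moment at which its call begins: read the wrist's pose just before it. There is no depth.
- r.hand_in(): hands the job in; it is judged then, once.
The state is a dict: "time": time; "qpos": joint angles; "qd": joint speeds; "effort": joint torques, N m; "tcp_pos": TCP position; "orientation": TCP orientation; "wrist_force": force on the tool from outside, world axes, zero at the start; "moment": the same for the moment, N m; "finger_gap": finger opening in m; "gripper_force": force on a finger pad.
Only numpy, scipy, OpenCV 4.12 (cv2) and the standard library are available. Lean on these libraries where they do the work, as an engineer would, in place of code of your own. Each camera call takes 0.05 s, during which the arm holds its last target. There are 200 camera calls.

TASK

Tidy the desk: put every desk tool lying about (whichever are there of the stapler, tape dispenser, hole punch and whiteboard eraser) into the open case, so that they lie inside below its rim. Then shut the lid fully, then turn both turnbuttons crosswise over the lid's edge to fasten it, and last lay the marble paperweight lengthwise (not on end) on the crown of the domed lid so that it balances there. Leave the sticky-note block, the mug and the pen cup about where they are, and do not knock the mug or cup over.

Things in the scene. Friction and masses are not known exactly. Their poses are not given: they have to be found in the camera images.
- stapler_mid (a point): Desk stapler, light grey arm on a black base, 110 long x 38 wide x 44 mm high, parallel sides, about 0.22 kg. Origin at its centre (half-way up); x along its length, y across, z up. Lies on the desk at the robot's right, in any of six spots. Absent (None) in some starts.
- dispenser_mid (a point): Grey tape dispenser with a round white tape roll showing on both sides, 112 long x 44 wide x 45 mm high (the high part runs from 41 mm behind the centre to 21 mm before it, the rest is 22 mm high), about 0.3 kg. Origin at its centre (half-way up); x along its length, y across, z up. Lies on the desk at the robot's right, in any of six spots. Absent (None) in some starts.
- punch_mid (a point): Hole punch, steel with a black flat handle on top, 104 long x 46 wide (42 at the handle) x 46 mm high, about 0.3 kg. Origin at its centre (half-way up); x along its length, y across, z up. Lies on the desk at the robot's right, in any of six spots. Absent (None) in some starts.
- eraser_mid (a point): Whiteboard eraser, white plastic back with a ridge on grey felt, 110 long x 48 wide x 36 mm high (48 wide up to 28 mm, then the ridge 26 wide), about 0.12 kg. Origin at its centre (half-way up); x along its length, y across, z up. Lies on the desk at the robot's right, in any of six spots. Absent (None) in some starts.
- paperweight_mid (a point): Marble paperweight, a stone block 90 long x 45 wide x 45 mm high, about 0.45 kg. Origin at its centre; x along its length, z up. Lies on the desk at the robot's right, in one of the same six spots. Always present.
- case_in (a point): Centre of the inside floor (6 mm above the desk) of the open stationery case: a grey case fixed to the desk at the robot's left, outside 272 (along its x) x 162 (along its y) x 70 mm high, walls 6 mm, inside 260 x 150 x 64 mm deep. x along its long side, roughly away from the robot; y towards the hinge side (robot's left); z up. The turnbuttons are on the -y side.
- lid (a joint): Angle of the case's lid: 0 shut, growing as it opens, 1.57 upright, starting past upright. A stiff hinge (about 0.35 N m): it stays where it is left, and needs 2 to 4 N near its free edge. The lid is a plate 272 x 165 x 8 mm.
- lid_hinge (a point): Middle of the lid's hinge line, on the +y rim of the case 70 mm above the desk; fixed, axes as case_in. The hinge line runs along x. The shut lid reaches 165 mm from it in -y, its underside at this height.
- lid_crown (a point): Crown (highest point when shut) of the round dome on the outside of the lid, 24 mm above the lid's underside, 81 mm from the hinge line, in the middle of the lid. The dome is a cap of 120 mm sphere radius, 60 mm base radius and 16 mm rise on the flat plate. Moves with the lid; z points out of the dome.
- lid_edge (a point): Middle of the lid's free edge, on its outer face, 165 mm from the hinge line. Moves with the lid.
- button_near (a joint): Angle of the turnbutton nearer to the robot: 0 along the case's side (pointing along the case's +x, clear of the lid), 1.57 crosswise over the lid's edge (pointing along +y); turns anticlockwise seen from above, stops at 0 and 1.6, stays where it is left (friction 0.06 N m, 2 N at the thumb post).
- button_near_pivot (a point): Fixed pivot of that turnbutton, 18 mm outside the case's -y wall, at the underside of its bar, 80 mm above the desk; the axis is vertical, axes as case_in.
- button_near_post (a point): Thumb post of that turnbutton: an upright round aluminium post 14 mm thick and 32 mm tall (from 88 to 120 mm above the desk) on its 58 x 16 x 8 mm bar, 38 mm from the pivot. This point is on its axis, 104 mm above the desk. Moves with the turnbutton.
- button_far (a joint): Angle of the turnbutton farther from the robot: 0 along the case's side (pointing along the case's +x, clear of the lid), 1.57 crosswise over the lid's edge (pointing along +y); turns anticlockwise seen from above, stops at 0 and 1.6, stays where it is left (friction 0.06 N m, 2 N at the thumb post).
- button_far_pivot (a point): Fixed pivot of that turnbutton, 18 mm outside the case's -y wall, at the underside of its bar, 80 mm above the desk; the axis is vertical, axes as case_in.
- button_far_post (a point): Thumb post of that turnbutton: an upright round aluminium post 14 mm thick and 32 mm tall (from 88 to 120 mm above the desk) on its 58 x 16 x 8 mm bar, 38 mm from the pivot. This point is on its axis, 104 mm above the desk. Moves with the turnbutton.
- notes: Pale yellow sticky-note block, 76 x 76 x 35 mm high, in one of the six spots among the loose things; a bystander. Origin under its centre.
- mug: White mug, 80 mm across, 95 mm high, beyond the loose things; a bystander. Origin under its centre.
- pencup: Black pen cup, 76 mm across, 100 mm high with pens to 180 mm, beyond the loose things; a bystander. Origin under its centre.
Not all that is in view belongs to the job. Leave any blue or orange look-alike of the part that bears eraser_mid alone.

How it is judged:
On the way, in this order (a step that is already met when the one before it is completed fails the run):
1. all desk tools that are there lie inside the case, below its rim (x of stapler_mid in the frame of case_in between -0.13 and 0.13 m and y of stapler_mid in the frame of case_in between -0.075 and 0.075 m and z of stapler_mid in the frame of case_in between 0 and 0.045 m and x of dispenser_mid in the frame of case_in between -0.13 and 0.13 m and y of dispenser_mid in the frame of case_in between -0.075 and 0.075 m and z of dispenser_mid in the frame of case_in between 0 and 0.045 m and x of punch_mid in the frame of case_in between -0.13 and 0.13 m and y of punch_mid in the frame of case_in between -0.075 and 0.075 m and z of punch_mid in the frame of case_in between 0 and 0.045 m and x of eraser_mid in the frame of case_in between -0.13 and 0.13 m and y of eraser_mid in the frame of case_in between -0.075 and 0.075 m and z of eraser_mid in the frame of case_in between 0 and 0.045 m), for 0.2 s.
2. the lid is shut (all of step 1 and value of joint lid below 0.04 rad), for 0.2 s.
3. both turnbuttons are turned over the shut lid's edge (value of joint each of button_near, button_far above 1.3 rad and value of joint lid below 0.04 rad), for 0.2 s.
4. the paperweight lies let go and still on the crown of the lid (all of step 3 and horizontal distance between paperweight_mid and lid_crown below 0.02 m and z of paperweight_mid in the frame of lid_crown between 0.014 and 0.035 m and linear speed of paperweight below 0.03 m/s and angular speed of paperweight below 0.3 rad/s and contact force between the fingers and paperweight below 0.05 N), for 0.5 s.
At the end, for the whole second after the job is handed in: Every tool present has its centre inside the case (less than 45 mm above the inner floor); lid angle below 0.04 rad; both turnbuttons beyond 1.3 rad; the paperweight at rest, its centre within 20 mm of the dome's crown seen from above and 14 to 35 mm above it (all of step 1 and all of step 4); the robot touches nothing.
It fails at once if the mug or the pen cup is knocked over (angle between any of mug, pencup's own z axis and vertical above 0.6 rad).
It fails at once if the sticky-note block, mug or pen cup is shoved more than 8 cm (distance of any of mug, pencup, notes from where it was at the start of the episode above 0.08 m).
Of stapler, dispenser, punch, eraser only 2 to 3 are there at a start; the rules pass over those that are not, and their reading is None.
At some moment in a run one of stapler, dispenser, punch, eraser may be knocked a few centimetres aside while the robot is not near it.
Once in a run the grip may slacken for a moment while it holds something.
It also fails if it takes over 208 s, if anything falls off the work surface, if the arm or the gripper's body presses on something with over 40 N, if the wrist force passes 120 N, or if a joint passes its speed limit or range.

## Working session

There is one attempt and no reset: what is moved stays moved. The work goes in short steps, Python scripts to look and compute and a tool call to move; the robot and the scene stay as the last step left them, time stands still between calls to the robot, and variables do not carry over. Pictures are saved under pics/ and viewed, at most 14 in all, crops included, and the job is handed in when it is done.

Besides the shell and the picture viewer there is one more tool, called after "Emit:" by a JSON object that holds its "name" and its "arguments", one argument or row to a line. carry_out: Moves the arm, as the interface text tells. Its arguments: {"type":"object","properties":{"deltas":{"type":"array","items":{"type":"array"}}},"required":["deltas"]}

```bash
ls; mkdir -p pics; cat > h.py <<'E'
import numpy as np, cv2
from scipy.spatial.transform import Rotation as R
from cell import r, vision
def cam(n):
    s=r.get_state(); im=vision.get_image(n)
    if n=='wrist':
        T=np.eye(4);T[:3,:3]=R.from_quat(s['orientation']).as_matrix();T[:3,3]=s['tcp_pos']
        im['T']=T@np.array(im['hand_eye'])
    else:
        T=np.eye(4);o=np.array(im['orientation']);T[:3,:3]=R.from_quat(o).as_matrix() if o.size==4 else o.reshape(3,3)
        T[:3,3]=im['position'];im['T']=T
    return im
def save(im,f): cv2.imwrite('pics/'+f,np.ascontiguousarray(im['pixels'][:,:,::-1]))
def ray(im,uv):
    K=np.array(im['mtx']);d=np.array([(uv[0]-K[0,2])/K[0,0],(uv[1]-K[1,2])/K[1,1]]);k=im['k1'];p=d.copy()
    for _ in range(20): p=d/(1+k*(p@p))
    return im['T'][:3,:3]@np.array([p[0],p[1],1.])
def onz(im,uv,z):
    v=ray(im,uv);o=im['T'][:3,3];return o+v*(z-o[2])/v[2]
def proj(im,P):
    q=im['T'][:3,:3].T@(np.array(P)-im['T'][:3,3]);p=q[:2]/q[2];p=p*(1+im['k1']*(p@p));K=np.array(im['mtx'])
    return K[0,0]*p[0]+K[0,2],K[1,1]*p[1]+K[1,2]
E
python3 - <<'E'
from h import *
for n in('top','scene','wrist'):
    im=cam(n);save(im,n+'0.png');print(n,im['T'].round(3).tolist(),np.array(im['mtx']).round(1).tolist(),im['k1'])
s=r.get_state();print(s)
E
```

```text
pics
top [[0.02, -0.989, 0.145, 0.355], [-1.0, -0.023, -0.021, -0.013], [0.025, -0.144, -0.989, 1.421], [0.0, 0.0, 0.0, 1.0]] [[475.3, 0.0, 285.3], [0.0, 475.3, 206.8], [0.0, 0.0, 1.0]] -0.1627637591900527
scene [[-0.829, 0.305, -0.469, 1.136], [0.559, 0.489, -0.67, 0.839], [0.025, -0.817, -0.576, 0.835], [0.0, 0.0, 0.0, 1.0]] [[467.1, 0.0, 277.2], [0.0, 467.1, 212.0], [0.0, 0.0, 1.0]] -0.054658493691060656
wrist [[0.332, 0.892, 0.306, 0.11], [0.943, -0.313, -0.111, 0.57], [-0.003, 0.325, -0.946, 0.374], [0.0, 0.0, 0.0, 1.0]] [[326.7, 0.0, 275.1], [0.0, 326.7, 209.1], [0.0, 0.0, 1.0]] 0.022427433714573355
{'time': 0.15, 'qpos': array([ 1.08248560e+00,  2.07267028e-01,  1.54264879e+00, -2.58139489e-05,
        1.39353679e+00, -1.50544542e-01]), 'qd': array([ 8.50884243e-05, -2.94746694e-03, -4.27814419e-03,  6.89362646e-04,
       -9.37687066e-05, -6.14266434e-04]), 'effort': array([-3.16968926e-04, -3.83515441e+01, -2.92036575e+01, -2.83076106e-04,
        6.62956372e-03,  5.93464478e-06]), 'tcp_pos': array([0.19028266, 0.54192369, 0.21355736]), 'orientation': array([ 1.68079111e-01,  9.85773071e-01, -8.86927588e-04, -2.79975718e-04]), 'wrist_force': array([ 0.12559679, -0.36711583, -0.09189527]), 'moment': array([-0.02023705, -0.01566452,  0.02021596]), 'gripper_force': 0.0, 'finger_gap': 0.08493291367441258}
```

View pics/top0.png

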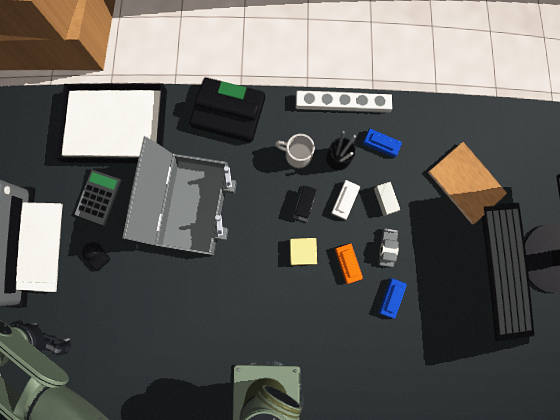

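View pics/scene0.png

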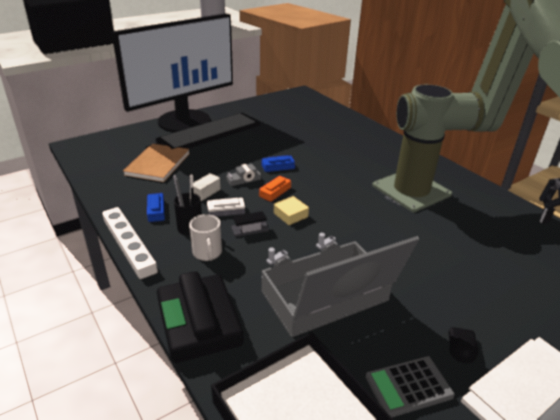

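```bash
python3 - <<'E'
import cv2,numpy as np
a=cv2.imread('pics/top0.png');s=cv2.imread('pics/scene0.png')
A=cv2.resize(a[120:320,120:420],None,fx=2.6,fy=2.6,interpolation=cv2.INTER_CUBIC)
A=(np.clip((A/255.)**0.6*255,0,255)).astype('uint8')
cv2.imwrite('pics/c1.png',A)
E
```

```text
(no output)
```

View pics/c1.png

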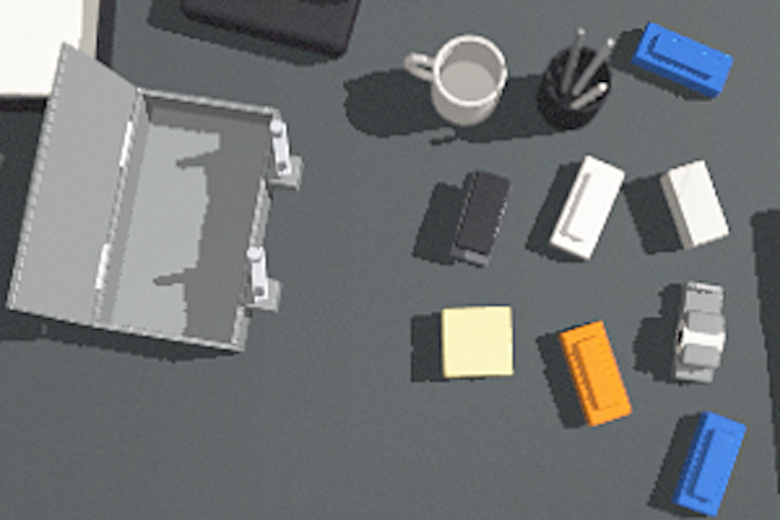

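```bash
python3 - <<'E'
from h import *
im=cam('top')
f=lambda c:(120+c[0]/2.6,120+c[1]/2.6)
P={k:onz(im,f(c),z)[:2].round(3) for k,c,z in [('fh',(140,92),.07),('fr',(278,112),.07),('nr',(240,350),.07),('nh',(95,322),.07),('postF',(277,127),.12),('postN',(253,255),.12),
('punch',(482,214),.046),('eraser',(588,207),.032),('pw',(694,204),.045),('disp',(701,332),.03),('notes',(477,341),.035),('mug',(469,80),.095),('cup',(575,95),.1)]}
for k,v in P.items():print(k,v)
n=lambda a,b:np.linalg.norm(P[a]-P[b]).round(3)
print(n('fh','nh'),n('fr','nr'),n('fh','fr'),n('nh','nr'),n('postF','postN'))
d=P['fr']-P['nr'];print('yaw',np.degrees(np.arctan2(d[1],d[0])),(P['fh']+P['fr']+P['nr']+P['nh'])/4)
# min area rect of masks
hsv=cv2.cvtColor(im['pixels'],cv2.COLOR_RGB2HSV)
m=((hsv[:,:,2]>105)&(hsv[:,:,1]<60)).astype('uint8')*255
m[:,:275]=0;m[:170]=0;m[320:]=0;m[:,420:]=0
cs,_=cv2.findContours(m,0,1)
for c in cs:
    if cv2.contourArea(c)>100:
        b=cv2.boxPoints(cv2.minAreaRect(c));z=.035
        w=np.array([onz(im,q,z)[:2] for q in b]);print(w.mean(0).round(3),[np.round(np.linalg.norm(w[i]-w[i+1]),3) for i in(0,1)],[np.degrees(np.arctan2(*(w[i+1]-w[i])[::-1])).round(1) for i in(0,1)])
E
```

```text
fh [0.697 0.288]
fr [0.677 0.13 ]
nr [0.411 0.162]
nh [0.437 0.324]
postF [0.649 0.125]
postN [0.51  0.145]
punch [ 0.571 -0.102]
eraser [ 0.584 -0.224]
pw [ 0.588 -0.345]
disp [ 0.443 -0.355]
notes [ 0.428 -0.099]
mug [ 0.713 -0.082]
cup [ 0.698 -0.199]
0.262 0.268 0.159 0.164 0.14
yaw -6.85976000552581 [0.5555 0.226 ]
[ 0.453 -0.356] [np.float64(0.091), np.float64(0.052)] [np.float64(-11.2), np.float64(-99.6)]
[ 0.593 -0.351] [np.float64(0.047), np.float64(0.093)] [np.float64(-69.6), np.float64(-161.4)]
[ 0.585 -0.223] [np.float64(0.111), np.float64(0.05)] [np.float64(-22.4), np.float64(-111.8)]
```

```bash
cat >> h.py <<'E'
def plan(p,psi,s=None):
    "total shift in present tool axes (shift first, then twist)"
    s=s or r.get_state();M=R.from_quat(s['orientation']).as_matrix()
    d=M.T@(np.array(p)-s['tcp_pos']);now=np.degrees(np.arctan2(M[1,1],M[0,1]))
    tw=-(psi-now)
    print('shift',d.round(4),'max rows',np.ceil(np.linalg.norm(d)/.0625),'twist',round(tw,1),'now psi',round(now,1),'tilt',M[2].round(3))
E
python3 - <<'E'
from h import *
plan([.45,.2,.36],75)
plan([.45,.2,.36],-97)
E
```

```text
shift [-0.3583 -0.2369 -0.146 ] max rows 8.0 twist -4.4 now psi 70.6 tilt [ 0.    -0.001 -1.   ]
shift [-0.3583 -0.2369 -0.146 ] max rows 8.0 twist 167.6 now psi 70.6 tilt [ 0.    -0.001 -1.   ]
```

Emit:
{"name": "carry_out", "arguments": {
  "deltas": [
    [0.085,[0,0,-0.05],0],
    [0.085,[0,0,-0.05],0],
    [0.085,[0,0,-0.046],0],
    [0.085,[-0.04,-0.026,0],0],
    [0.085,[-0.04,-0.026,0],0],
    [0.085,[-0.04,-0.026,0],0],
    [0.085,[-0.04,-0.026,0],0],
    [0.085,[-0.04,-0.026,0],0],
    [0.085,[-0.04,-0.026,0],0],
    [0.085,[-0.04,-0.026,0],0],
    [0.085,[-0.04,-0.026,0],0],
    [0.085,[-0.038,-0.028,0],-4.4],
    [0.085,[0,0,0],0],
    [0.085,[0,0,0],0]
  ]
}}

```text
time: 1.95
tcp_pos: [0.4498, 0.2014, 0.3602]
orientation: [0.131, 0.991, 0.0, -0.0]
wrist_force: [-0.2, -0.1, 0.2]
finger_gap: 0.085
gripper_force: 0.0
```

```bash
python3 - <<'E'
from h import *
im=cam('wrist');save(im,'w1.png');np.save('w1T.npy',im['T']);print(r.get_state()['tcp_pos'])
plan([.45,-.2,.36],75)
E
```

```text
[0.44960366 0.20181655 0.36035581]
shift [-1.039e-01 -3.881e-01  2.000e-04] max rows 7.0 twist 0.1 now psi 75.1 tilt [ 0.001  0.    -1.   ]
```

View pics/w1.png

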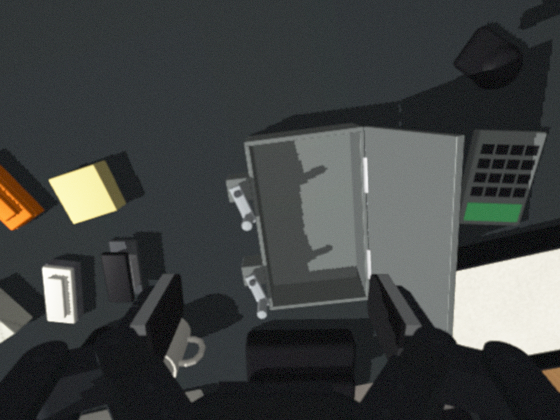

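```bash
python3 - <<'E'
from h import *
im=cam('wrist')
C={'nr':(246,141),'nh':(363,127),'fh':(369,298),'fr':(270,312)}
P={k:onz(im,v,.07)[:2] for k,v in C.items()}
for k in P:print(k,P[k].round(4))
n=lambda a,b:np.linalg.norm(P[a]-P[b]).round(4);print(n('fh','nh'),n('fr','nr'),n('fh','fr'),n('nh','nr'))
for a,b in(('fh','nh'),('fr','nr'),('fh','fr'),('nh','nr')):
    d=P[a]-P[b];print(a,b,np.degrees(np.arctan2(d[1],d[0])).round(2))
print('centre',sum(P.values())/4)
for k,v in (('postN',(246,226)),('postF',(262,314))): print(k,onz(im,v,.12))
# lid edge: plane x_case = near end; lid far/near corners
t=cam('top')
E
```

```text
nr [0.412  0.1697]
nh [0.4349 0.3264]
fh [0.7011 0.2892]
fr [0.6862 0.1289]
0.2688 0.2772 0.1611 0.1583
fh nh -7.94
fr nr -8.48
fh fr 84.68
nh nr 81.7
centre [0.55856291 0.22853107]
postN [0.51314703 0.1439609  0.12      ]
postF [0.65113852 0.12716102 0.12      ]
```

Emit:
{"name": "carry_out", "arguments": {
  "deltas": [
    [0.085,[-0.0148,-0.055,0],0],
    [0.085,[-0.0148,-0.0555,0],0],
    [0.085,[-0.0148,-0.0555,0],0],
    [0.085,[-0.0148,-0.0555,0],0],
    [0.085,[-0.0148,-0.0555,0],0],
    [0.085,[-0.0148,-0.0555,0],0],
    [0.085,[-0.0148,-0.0555,0],0],
    [0.085,[0,0,0],0],
    [0.085,[0,0,0],0]
  ]
}}

```text
time: 3.22
tcp_pos: [0.4503, -0.1993, 0.3604]
orientation: [0.13, 0.992, 0.0, -0.0]
wrist_force: [-0.4, 0.9, -0.2]
finger_gap: 0.0853
gripper_force: 0.0
```

```bash
python3 - <<'E'
from h import *
im=cam('wrist');save(im,'w2.png');np.save('w2T.npy',im['T']);print(r.get_state()['tcp_pos'])
E
```

```text
[ 0.45035204 -0.19889547  0.36057089]
```

View pics/w2.png

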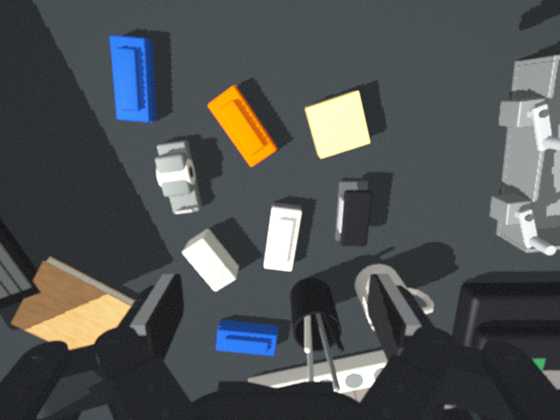

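```bash
python3 - <<'E'
from h import *
im=cam('wrist');px=im['pixels'];hsv=cv2.cvtColor(px,cv2.COLOR_RGB2HSV);g=px.max(2)
def rect(m,z,name):
    cs,_=cv2.findContours(m.astype('uint8')*255,0,1);c=max(cs,key=cv2.contourArea)
    w=np.array([onz(im,q,z)[:2] for q in c[:,0]]);rc=cv2.minAreaRect((w*1000).astype('float32'))
    b=cv2.boxPoints(rc);e=[b[1]-b[0],b[2]-b[1]];l=max(e,key=np.linalg.norm);a=np.degrees(np.arctan2(l[1],l[0]))
    print(name,np.round(rc[0],1),np.round(rc[1],1),'len ang',round((a+90)%180-90,1))
def box(x0,x1,y0,y1):
    m=np.zeros(g.shape,bool);m[y0:y1,x0:x1]=1;return m
print([int(g[y,x]) for x,y in((283,237),(213,265),(355,215),(344,190),(180,180),(300,200),(285,272),(205,265))])
rect(box(255,310,195,280)&(g>150)&(hsv[:,:,1]<60),.030,'eraser')
rect(box(175,245,225,295)&(g>130)&(hsv[:,:,1]<60),.035,'pw all')
rect(box(175,245,225,295)&(g>200)&(hsv[:,:,1]<60),.045,'pw top')
rect(box(150,210,130,220)&(g>70)&(hsv[:,:,1]<60),.022,'disp')
for q in((342,182),(369,184),(369,245),(342,245)):print(onz(im,q,.046)[:2].round(4))
x=box(325,380,170,255); sub=g[176:250:4,328:380:3];print(sub)
E
```

```text
[255, 255, 57, 114, 219, 51, 81, 255]
eraser [ 585.2 -225.5] [ 50.1 112.5] len ang -22.7
pw all [ 590.6 -348. ] [102.   63.9] len ang 18.9
pw top [ 591.5 -351. ] [90.6 44.9] len ang 18.8
disp [ 443.3 -354.1] [ 95.2 148.1] len ang -18.7
[ 0.5101 -0.1125]
[ 0.5235 -0.0742]
[ 0.6227 -0.0909]
[ 0.6118 -0.1324]
[[ 88  87  84  87  89  82  80  82  89  87  86  88  52  54  55  51  51  52]
 [ 85  89  90  85  77  68  64  58  60  66  59  58  61  57  50  55  52  48]
 [ 89  82  86  92 138 136 134 136 132 136  78  79  79  73  54  55  52  51]
 [ 88  85  89  90 136 132 131 132 131 130  84  79  78  60  50  51  45  48]
 [ 88  84  87  97 134 115  54  48  47  43  47  42  44  44  36  55  51  50]
 [ 83  85  87 102 136  89  58  57  51  49  53  53  56  54  51  50  51  56]
 [ 83  88  87 115 224 124  60  55  54  52  53  52  55  54  41  53  50  52]
 [ 87  87  85 129 228 150  57  55  51  57  53  55  51  54  47  53  54  55]
 [ 82  86  86 144 230 122  59  57  53  52  50  57  52  56  46  55  47  51]
 [ 84  82  87 151 238  97  52  55  54  52  54  51  58  50  44  45  54  52]
 [ 84  88  87 169 241  68  53  57  53  56  53  58  55  50  46  46  52  52]
 [ 85  91  88 190 237  59  55  54  52  54  57  48  52  51  52  53  57  52]
 [ 82  81  86 194 236  64  59  54  53  54  51  54  53  48  55  54  53  49]
 [ 85  88  92 173 241  58  49  54  55  53  56  58  53  52  84  82  84  89]
 [ 85  89  94 133 207  61  59  52  51  53  55  49  52  60  86  82  88  85]
 [ 88  86  93 130  93  59  53  56  51  55  54  60  56  67  87  85  85  85]
 [ 87  90  88 110  72  52  56  53  53  51  54  51  50  75  84  83  86  85]
 [ 87  83  87  91  79  62  56  58  57  51  53  51  51  87  90  88  87  85]
 [ 85  87  85  84  84  83  88  83  87  87  86  86  87  84  85  87  82  85]]
```

```bash
cat >> h.py <<'E'
C0=np.array([.557,.2275]);CY=-7.6
def cs(x,y):
    a=np.radians(CY);return C0+np.array([x*np.cos(a)-y*np.sin(a),x*np.sin(a)+y*np.cos(a)])
def chain(wps):
    s=r.get_state();M=R.from_quat(s['orientation']).as_matrix()
    p=np.array(s['tcp_pos']);now=np.degrees(np.arctan2(M[1,1],M[0,1]))
    for q,psi in wps:
        a=np.radians(now);B=np.array([[np.sin(a)*-1,np.cos(a),0],[np.cos(a),np.sin(a),0],[0,0,-1.]]) # cols x,y,z
        y=np.array([np.cos(a),np.sin(a),0]);z=np.array([0,0,-1.]);B=np.c_[np.cross(y,z),y,z]
        d=B.T@(np.array(q)-p);n=max(1,np.ceil(np.linalg.norm(d)/.055))
        tw=now-psi
        print(np.round(q,3),'tot',d.round(4),'| %d x'%n,(d/n).round(4),'| twist %.1f (%d rows)'%(tw,np.ceil(abs(tw)/10)))
        p=np.array(q);now=psi
E
python3 - <<'E'
from h import *
chain([([.566,-.103,.11],80),([.566,-.103,.028],80)])
print('place')
chain([([.566,-.103,.11],80),([.566,-.103,.2],-7.6),([*cs(75,0)*0+cs(.075,0),.2],-7.6),([*cs(.075,0),.045],-7.6)])
E
```

```text
[ 0.566 -0.103  0.11 ] tot [-0.0873  0.1221  0.2507] | 6 x [-0.0146  0.0203  0.0418] | twist -4.8 (1 rows)
[ 0.566 -0.103  0.028] tot [0.    0.    0.082] | 2 x [0.    0.    0.041] | twist 0.0 (0 rows)
place
[ 0.566 -0.103  0.11 ] tot [-0.0873  0.1221  0.2507] | 6 x [-0.0146  0.0203  0.0418] | twist -4.8 (1 rows)
[ 0.566 -0.103  0.2  ] tot [ 0.    0.   -0.09] | 2 x [ 0.     0.    -0.045] | twist 87.6 (9 rows)
[0.631 0.218 0.2  ] tot [0.3264 0.0224 0.    ] | 6 x [0.0544 0.0037 0.    ] | twist 0.0 (0 rows)
[0.631 0.218 0.045] tot [0.    0.    0.155] | 3 x [0.     0.     0.0517] | twist 0.0 (0 rows)
```

Emit:
{"name": "carry_out", "arguments": {
  "deltas": [
    [0.085,[-0.0146,0.0204,0.042],-4.8],
    [0.085,[-0.0146,0.0204,0.042],0],
    [0.085,[-0.0146,0.0204,0.042],0],
    [0.085,[-0.0146,0.0204,0.042],0],
    [0.085,[-0.0146,0.0204,0.042],0],
    [0.085,[-0.0146,0.0204,0.041],0],
    [0.085,[0,0,0],0],
    [0.085,[0,0,0],0]
  ]
}}

```text
time: 4.32
tcp_pos: [0.56, -0.0964, 0.1109]
orientation: [0.088, 0.996, -0.0, 0.001]
wrist_force: [0.5, -0.3, -0.2]
finger_gap: 0.0848
gripper_force: 0.0
```

```bash
python3 - <<'E'
from h import *
im=cam('wrist');save(im,'w3.png');s=r.get_state();print(s['tcp_pos'])
for y in(-.061,.061):
  pass
chain([([.566,-.103,.028],80)])
# expected corners of the punch top drawn
a=np.radians(-10);u=np.array([np.cos(a),np.sin(a)]);v=np.array([-u[1],u[0]])
p=im['pixels'].copy()
for z,col in((.046,(255,0,0)),(0,(0,255,0))):
    pts=np.array([proj(im,[*(np.array([.566,-.103])+i*.052*u+j*.022*v),z]) for i,j in((1,1),(1,-1),(-1,-1),(-1,1))]).astype(int)
    cv2.polylines(p,[pts.reshape(-1,1,2)],True,col,1)
cv2.imwrite('pics/w3o.png',p[:,:,::-1])
E
```

```text
[ 0.5605008  -0.09708444  0.11175158]
[ 0.566 -0.103  0.028] tot [-0.0065 -0.0049  0.0838] | 2 x [-0.0032 -0.0024  0.0419] | twist -0.1 (1 rows)
```

View pics/w3o.png

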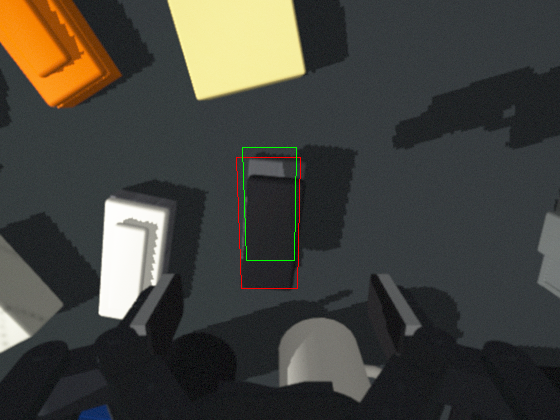

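Emit:
{"name": "carry_out", "arguments": {
  "deltas": [
    [0.085,[-0.0065,-0.004,0],0],
    [0.085,[0,0,0.042],0],
    [0.085,[0,0,0.042],0],
    [0.085,[0,0,0],0],
    [0.02,[0,0,0],0],
    [0.02,[0,0,0],0],
    [0.02,[0,0,0],0],
    [0.02,[0,0,0],0],
    [0.02,[0,0,0],0],
    [0.02,[0,0,0],0],
    [0.02,[0,0,-0.045],0],
    [0.02,[0,0,-0.045],0],
    [0.02,[0,0,-0.045],0],
    [0.02,[0,0,-0.04],0]
  ]
}}

```text
time: 6.12
tcp_pos: [0.5656, -0.1022, 0.2037]
orientation: [0.088, 0.996, -0.0, 0.002]
wrist_force: [-0.4, -0.6, -0.3]
finger_gap: 0.0198
gripper_force: 0.0
```

```bash
python3 - <<'E'
from h import *
im=cam('wrist');save(im,'w4.png')
E
```

```text
(no output)
```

View pics/w4.png

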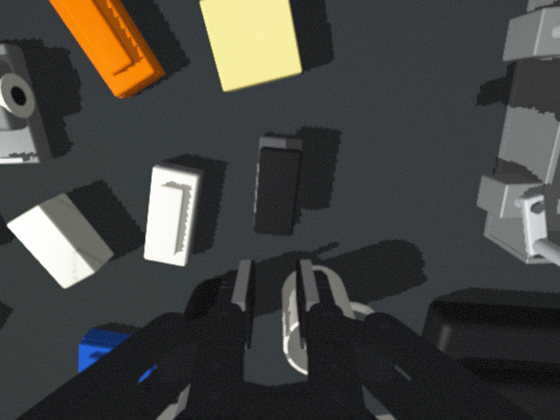

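```bash
python3 - <<'E'
from h import *
im=cam('wrist')
for q in((262,149),(300,149),(291,234),(255,234)):print(onz(im,q,.046)[:2].round(4))
for q in((262,136),(301,138)):print(onz(im,q,.03)[:2].round(4))
s=r.get_state();print(s['finger_gap']);chain([([.566,-.101,.026],80)])
E
```

```text
[ 0.5333 -0.1113]
[ 0.5399 -0.0744]
[ 0.6287 -0.0978]
[ 0.6219 -0.1361]
[ 0.5228 -0.1099]
[ 0.5318 -0.071 ]
0.01993659092336677
[ 0.566 -0.101  0.026] tot [0.0035 0.0017 0.1822] | 4 x [0.0009 0.0004 0.0455] | twist -0.1 (1 rows)
```

Emit:
{"name": "carry_out", "arguments": {
  "deltas": [
    [0.085,[-0.006,0,0.03],3],
    [0.085,[0,0,0.05],0],
    [0.085,[0,0,0.05],0],
    [0.085,[0,0,0.03],0],
    [0.085,[0,0,0.022],0],
    [0.085,[0,0,0],0],
    [0.02,[0,0,0],0],
    [0.02,[0,0,0],0],
    [0.02,[0,0,0],0],
    [0.02,[0,0,0],0],
    [0.02,[0,0,0],0],
    [0.02,[0,0,0],0],
    [0.02,[0,0,0],0],
    [0.02,[0,0,0],0]
  ]
}}

```text
time: 7.98
tcp_pos: [0.5726, -0.1034, 0.0206]
orientation: [0.115, 0.993, -0.0, 0.002]
wrist_force: [-0.4, 0.9, 6.5]
finger_gap: 0.04
gripper_force: 61.5
```

Emit:
{"name": "carry_out", "arguments": {
  "deltas": [
    [0.02,[0,0,-0.03],0],
    [0.02,[0,0,-0.05],0],
    [0.02,[0,0,-0.05],0],
    [0.02,[0,0,-0.05],0],
    [0.02,[0,0,0],10],
    [0.02,[0,0,0],10],
    [0.02,[0,0,0],10],
    [0.02,[0,0,0],10],
    [0.02,[0,0,0],10],
    [0.02,[0,0,0],10],
    [0.02,[0,0,0],10],
    [0.02,[0,0,0],10],
    [0.02,[0,0,0],4.5]
  ]
}}

```text
time: 9.6
tcp_pos: [0.5699, -0.1028, 0.1974]
orientation: [0.754, 0.657, -0.001, -0.001]
wrist_force: [0.1, 0.7, -3.5]
finger_gap: 0.0402
gripper_force: 61.8
```

```bash
python3 - <<'E'
from h import *
chain([([*cs(.075,-.005),.2],-7.6),([*cs(.075,-.005),.035],-7.6)])
E
```

```text
[0.631 0.213 0.2  ] tot [ 0.3207  0.0173 -0.0026] | 6 x [ 0.0535  0.0029 -0.0004] | twist -0.2 (1 rows)
[0.631 0.213 0.035] tot [0.    0.    0.165] | 3 x [0.    0.    0.055] | twist 0.0 (0 rows)
```

Emit:
{"name": "carry_out", "arguments": {
  "deltas": [
    [0.02,[0.0535,0.003,0],0],
    [0.02,[0.0535,0.003,0],0],
    [0.02,[0.0535,0.003,0],0],
    [0.02,[0.0535,0.003,0],0],
    [0.02,[0.0535,0.003,0],0],
    [0.02,[0.0535,0.003,0],0],
    [0.02,[0,0,0],0],
    [0.02,[0,0,0.05],0],
    [0.02,[0,0,0.05],0],
    [0.02,[0,0,0.035],0],
    [0.02,[0,0,0.015],0],
    [0.02,[0,0,0.01],0],
    [0.02,[0,0,0],0]
  ]
}}

```text
time: 11.22
tcp_pos: [0.632, 0.2125, 0.0391]
orientation: [0.753, 0.658, 0.0, 0.0]
wrist_force: [-0.1, -0.1, -3.6]
finger_gap: 0.0402
gripper_force: 61.8
```

```bash
python3 - <<'E'
from h import *
im=cam('top');save(im,'t2.png');s=r.get_state();print(s['tcp_pos'],s['wrist_force'])
a=cv2.imread('pics/t2.png')[120:320,100:420];cv2.imwrite('pics/t2c.png',cv2.resize(a,None,fx=2.4,fy=2.4,interpolation=2))
E
```

```text
[0.63262194 0.21266481 0.03987024] [ 0.90725743 -0.1680276  -3.58154045]
```

View pics/t2c.png

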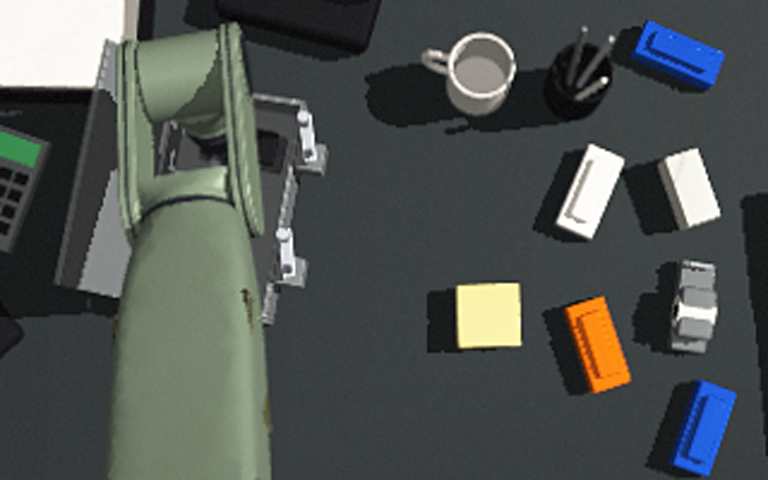

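Emit:
{"name": "carry_out", "arguments": {
  "deltas": [
    [0.02,[0,0,0.008],0],
    [0.02,[0,0,0.003],0],
    [0.058,[0,0,0],0],
    [0.058,[0,0,0],0],
    [0.058,[0,0,0],0],
    [0.058,[0,0,0],0],
    [0.058,[0,0,-0.03],0],
    [0.058,[0,0,-0.04],0],
    [0.058,[0,0,-0.05],0],
    [0.058,[0,0,-0.05],0],
    [0.085,[0,0,0],0]
  ]
}}

```text
time: 12.65
tcp_pos: [0.6355, 0.2135, 0.2048]
orientation: [0.753, 0.658, 0.006, 0.003]
wrist_force: [0.2, -0.2, 1.0]
finger_gap: 0.074
gripper_force: 0.0
```

```bash
python3 - <<'E'
from h import *
chain([([.585,-.2255,.2],-7.6),([.585,-.2255,.1],67.3)])
E
```

```text
[ 0.585 -0.226  0.2  ] tot [-0.4418  0.0084  0.0048] | 9 x [-0.0491  0.0009  0.0005] | twist -0.0 (1 rows)
[ 0.585 -0.226  0.1  ] tot [0.  0.  0.1] | 2 x [0.   0.   0.05] | twist -74.9 (8 rows)
```

Emit:
{"name": "carry_out", "arguments": {
  "deltas": [
    [0.085,[-0.049,0.001,0],0],
    [0.085,[-0.049,0.001,0],0],
    [0.085,[-0.049,0.001,0],0],
    [0.085,[-0.049,0.001,0],0],
    [0.085,[-0.049,0.001,0],0],
    [0.085,[-0.049,0.001,0],0],
    [0.085,[-0.049,0.001,0],0],
    [0.085,[-0.049,0.001,0],0],
    [0.085,[-0.049,0.001,0],0],
    [0.085,[0,0,0],-10],
    [0.085,[0,0,0],-10],
    [0.085,[0,0,0],-10],
    [0.085,[0,0,0],-10],
    [0.085,[0,0,0],-10],
    [0.085,[0,0,0],-10],
    [0.085,[0,0,0],-10],
    [0.085,[0,0,0],-5],
    [0.085,[0,0,0],0],
    [0.085,[0,0,0],0]
  ]
}}

```text
time: 15.02
tcp_pos: [0.5813, -0.2254, 0.1967]
orientation: [0.197, 0.98, 0.0, -0.001]
wrist_force: [-0.1, -0.7, -0.2]
finger_gap: 0.0852
gripper_force: 0.0
```

```bash
cat >> h.py <<'E'
def rects(im,z,lo,win=None,amin=600):
    px=im['pixels'];h=cv2.cvtColor(px,cv2.COLOR_RGB2HSV);m=((px.max(2)>lo)&(h[:,:,1]<60)).astype('uint8')*255
    for c in cv2.findContours(m,0,1)[0]:
        if cv2.contourArea(c)<amin: continue
        w=np.array([onz(im,q,z)[:2] for q in c[:,0]]);rc=cv2.minAreaRect((w*1000).astype('float32'))
        b=cv2.boxPoints(rc);e=[b[1]-b[0],b[2]-b[1]];l=max(e,key=np.linalg.norm);a=np.degrees(np.arctan2(l[1],l[0]))
        print('px',c[:,0].mean(0).round(),'mm',np.round(rc[0],1),np.round(rc[1],1),'len ang',round((a+90)%180-90,1))
E
python3 - <<'E'
from h import *
im=cam('wrist');rects(im,.03,150);chain([([.585,-.2255,.022],67.3)])
E
```

```text
px [469. 272.] mm [770.6 -68.5] [143.7 100.4] len ang 52.7
px [169. 241.] mm [ 596.4 -357.7] [94.1 47.1] len ang 19.0
px [278. 184.] mm [ 585.9 -225. ] [ 48.  108.8] len ang -22.7
px [117. 147.] mm [ 483.7 -357.3] [39.5 33.5] len ang 82.9
px [83. 95.] mm [ 434.  -361.5] [51.6 59.3] len ang -7.6
[ 0.585 -0.226  0.022] tot [-0.0033  0.0013  0.175 ] | 4 x [-0.0008  0.0003  0.0437] | twist -0.0 (1 rows)
```

Emit:
{"name": "carry_out", "arguments": {
  "deltas": [
    [0.085,[-0.004,0.0015,0.04],0],
    [0.085,[0,0,0.05],0],
    [0.085,[0,0,0.05],0],
    [0.085,[0,0,0.02],0],
    [0.085,[0,0,0.013],0],
    [0.085,[0,0,0],0],
    [0.02,[0,0,0],0],
    [0.02,[0,0,0],0],
    [0.02,[0,0,0],0],
    [0.02,[0,0,0],0],
    [0.02,[0,0,0],0],
    [0.02,[0,0,0],0],
    [0.02,[0,0,0],0],
    [0.02,[0,0,0],0]
  ]
}}

```text
time: 16.82
tcp_pos: [0.5859, -0.2257, 0.0244]
orientation: [0.196, 0.981, 0.0, -0.0]
wrist_force: [0.2, 0.7, -0.4]
finger_gap: 0.0201
gripper_force: 0.0
```

Emit:
{"name": "carry_out", "arguments": {
  "deltas": [
    [0.02,[0,0,-0.05],0],
    [0.085,[0,0,-0.05],0],
    [0.085,[0,0,-0.05],0],
    [0.085,[0,0,-0.05],0],
    [0.085,[0,0,0],0]
  ]
}}

```text
time: 17.45
tcp_pos: [0.5893, -0.2275, 0.2313]
orientation: [0.196, 0.981, -0.002, 0.006]
wrist_force: [0.8, -0.7, 0.0]
finger_gap: 0.0852
gripper_force: 0.0
```

```bash
python3 - <<'E'
from h import *
im=cam('wrist');save(im,'w5.png');rects(im,.03,150)
E
```

```text
px [323. 369.] mm [ 867.7 -270.6] [160.8 107.2] len ang 55.5
px [453. 246.] mm [762.  -69.7] [138.7  98.7] len ang 47.5
px [178. 219.] mm [ 595.7 -356.8] [94.  47.5] len ang 19.0
px [277. 167.] mm [ 586.1 -225.1] [ 48.4 109.6] len ang -22.5
px [129. 133.] mm [ 484.2 -357.4] [39.8 33.6] len ang 83.6
px [99. 84.] mm [ 434.  -360.7] [52.4 59.7] len ang -7.3
```

View pics/w5.png

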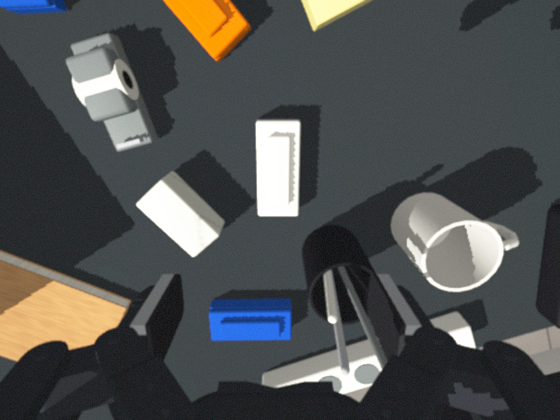

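```bash
python3 - <<'E'
from h import *
print(r.tip_reach)
im=cam('wrist');H=np.array(im['hand_eye']);print(H.round(4))
im['T']=H
for q in((180,278),(372,276),(165,276),(132,330),(420,328)):
    d=ray(im,q);o=H[:3,3]
    y=-.0425 if q[0]<280 else .0425
    for yy in(y,-y):
        t=(yy-o[1])/d[1]
        if t>0: print(q,(o+t*d).round(4))
s=r.get_state();print(s['finger_gap'])
E
```

```text
0.019
[[-3.000e-04 -9.455e-01 -3.257e-01  8.490e-02]
 [ 1.000e+00  0.000e+00 -1.100e-03 -8.000e-04]
 [ 1.100e-03 -3.257e-01  9.455e-01 -1.603e-01]
 [ 0.000e+00  0.000e+00  0.000e+00  1.000e+00]]
(180, 278) [ 0.0099 -0.0425 -0.0348]
(372, 276) [ 0.0087  0.0425 -0.031 ]
(165, 276) [ 0.0207 -0.0425 -0.0515]
(132, 330) [ 0.0205 -0.0425 -0.0813]
(420, 328) [ 0.0191  0.0425 -0.0786]
0.08504708800494801
```

```bash
python3 - <<'E'
from h import *
chain([([.586,-.2252,.03],67.4)])
E
```

```text
[ 0.586 -0.225  0.03 ] tot [0.0003 0.0005 0.1951] | 4 x [0.0001 0.0001 0.0488] | twist -0.1 (1 rows)
```

Emit:
{"name": "carry_out", "arguments": {
  "deltas": [
    [0.085,[0,0,0.05],0],
    [0.085,[0,0,0.05],0],
    [0.085,[0,0,0.05],0],
    [0.085,[0,0,0.045],0],
    [0.085,[0,0,0.025],0],
    [0.085,[0,0,0.015],0],
    [0.085,[0,0,0.008],0],
    [0.085,[0,0,0],0],
    [0.02,[0,0,0],0],
    [0.02,[0,0,0],0],
    [0.02,[0,0,0],0],
    [0.02,[0,0,0],0],
    [0.02,[0,0,0],0],
    [0.02,[0,0,0],0],
    [0.02,[0,0,0],0]
  ]
}}

```text
time: 19.42
tcp_pos: [0.5873, -0.2264, -0.0169]
orientation: [0.196, 0.981, -0.0, 0.001]
wrist_force: [0.6, 0.7, 6.0]
finger_gap: 0.0471
gripper_force: 64.7
```

Emit:
{"name": "carry_out", "arguments": {
  "deltas": [
    [0.02,[0,0,-0.03],0],
    [0.02,[0,0,-0.05],0],
    [0.02,[0,0,-0.05],0],
    [0.02,[0,0,-0.05],0],
    [0.02,[0,0,0],10],
    [0.02,[0,0,0],10],
    [0.02,[0,0,0],10],
    [0.02,[0,0,0],10],
    [0.02,[0,0,0],10],
    [0.02,[0,0,0],10],
    [0.02,[0,0,0],10],
    [0.02,[0,0,0],5],
    [0.02,[0,0,0],0]
  ]
}}

```text
time: 21.05
tcp_pos: [0.5852, -0.2254, 0.1606]
orientation: [0.752, 0.659, -0.0, -0.001]
wrist_force: [-0.6, 0.8, -1.0]
finger_gap: 0.0471
gripper_force: 64.1
```

```bash
python3 - <<'E'
from h import *
chain([([*cs(.0,-.003),.16],-7.6),([*cs(.0,-.003),.0],-7.6)])
E
```

```text
[0.557 0.225 0.16 ] tot [ 0.4422 -0.0878  0.0006] | 9 x [ 0.0491 -0.0098  0.0001] | twist 0.0 (1 rows)
[0.557 0.225 0.   ] tot [0.   0.   0.16] | 3 x [0.     0.     0.0533] | twist 0.0 (0 rows)
```

Emit:
{"name": "carry_out", "arguments": {
  "deltas": [
    [0.02,[0.049,-0.0098,0],0],
    [0.02,[0.049,-0.0098,0],0],
    [0.02,[0.049,-0.0098,0],0],
    [0.02,[0.049,-0.0098,0],0],
    [0.02,[0.049,-0.0098,0],0],
    [0.02,[0.049,-0.0098,0],0],
    [0.02,[0.049,-0.0098,0],0],
    [0.02,[0.049,-0.0098,0],0],
    [0.02,[0.049,-0.0098,0],0],
    [0.02,[0,0,0],0],
    [0.02,[0,0,0],0]
  ]
}}

```text
time: 22.42
tcp_pos: [0.5569, 0.2228, 0.161]
orientation: [0.752, 0.659, -0.001, 0.0]
wrist_force: [0.2, 0.2, -1.3]
finger_gap: 0.0472
gripper_force: 64.0
```

```bash
python3 - <<'E'
from h import *
im=cam('wrist');save(im,'w6.png');chain([([*cs(.0,-.003),.0],-7.6)])
E
```

```text
[0.557 0.225 0.   ] tot [ 0.0023 -0.0008  0.1611] | 3 x [ 0.0008 -0.0003  0.0537] | twist -0.0 (1 rows)
```

View pics/w6.png

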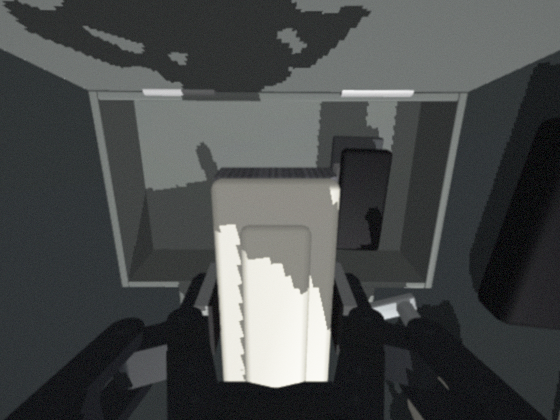

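Emit:
{"name": "carry_out", "arguments": {
  "deltas": [
    [0.02,[0.002,-0.013,0],0],
    [0.02,[0,0,0],0],
    [0.02,[0,0,0.05],0],
    [0.02,[0,0,0.05],0],
    [0.02,[0,0,0.04],0],
    [0.02,[0,0,0.02],0],
    [0.02,[0,0,0.009],0],
    [0.02,[0,0,0],0],
    [0.055,[0,0,0],0],
    [0.055,[0,0,0],0],
    [0.055,[0,0,0],0],
    [0.055,[0,0,0],0],
    [0.055,[0,0,-0.02],0],
    [0.055,[0,0,-0.04],0],
    [0.055,[0,0,-0.05],0],
    [0.055,[0,0,-0.06],0],
    [0.085,[0,0,-0.03],0]
  ]
}}

```text
time: 24.6
tcp_pos: [0.5469, 0.2274, 0.1987]
orientation: [0.753, 0.658, 0.004, 0.002]
wrist_force: [0.4, 1.0, 0.2]
finger_gap: 0.0713
gripper_force: 0.0
```

```bash
python3 - <<'E'
from h import *
im=cam('wrist');save(im,'w7.png')
chain([([.45,-.335,.19],-7.6),([.45,-.335,.19],84)])
E
```

```text
[ 0.45  -0.335  0.19 ] tot [-0.5711 -0.023   0.0123] | 11 x [-0.0519 -0.0021  0.0011] | twist -0.0 (1 rows)
[ 0.45  -0.335  0.19 ] tot [0. 0. 0.] | 1 x [0. 0. 0.] | twist -91.6 (10 rows)
```

Emit:
{"name": "carry_out", "arguments": {
  "deltas": [
    [0.085,[-0.052,-0.002,0],0],
    [0.085,[-0.052,-0.002,0],0],
    [0.085,[-0.052,-0.002,0],0],
    [0.085,[-0.052,-0.002,0],0],
    [0.085,[-0.052,-0.002,0],0],
    [0.085,[-0.052,-0.002,0],0],
    [0.085,[-0.052,-0.002,0],0],
    [0.085,[-0.052,-0.002,0],0],
    [0.085,[-0.052,-0.002,0],0],
    [0.085,[-0.052,-0.002,0],0],
    [0.085,[-0.051,-0.003,0],0],
    [0.085,[0,0,0],-10],
    [0.085,[0,0,0],-10],
    [0.085,[0,0,0],-10],
    [0.085,[0,0,0],-10],
    [0.085,[0,0,0],-10],
    [0.085,[0,0,0],-10],
    [0.085,[0,0,0],-10],
    [0.085,[0,0,0],-10],
    [0.085,[0,0,0],-10]
  ]
}}

```text
time: 27.15
tcp_pos: [0.4457, -0.336, 0.1933]
orientation: [0.064, 0.998, -0.0, 0.0]
wrist_force: [0.7, -0.1, -0.7]
finger_gap: 0.0848
gripper_force: 0.0
```

Emit:
{"name": "carry_out", "arguments": {
  "deltas": [
    [0.085,[0,0,0],-1.6],
    [0.085,[0,0,0],0]
  ]
}}

```text
time: 27.4
tcp_pos: [0.4458, -0.3361, 0.1929]
orientation: [0.054, 0.999, -0.0, 0.0]
wrist_force: [1.0, -0.3, 0.4]
finger_gap: 0.085
gripper_force: 0.0
```

```bash
python3 - <<'E'
from h import *
im=cam('wrist');save(im,'w8.png');print(r.get_state()['tcp_pos']);rects(im,.03,110)
a=cv2.imread('pics/w8.png');b=cv2.imread('pics/w7.png');cv2.imwrite('pics/w78.png',np.hstack([cv2.resize(b,(380,285)),cv2.resize(a,(380,285))]))
E
```

```text
[ 0.44580804 -0.3360541   0.19280296]
px [399. 304.] mm [ 601.1 -208.2] [94.  20.1] len ang 20.4
px [151. 304.] mm [ 570.1 -496.5] [20.1 94.3] len ang -32.8
px [ 77. 297.] mm [ 554.5 -575. ] [106.4  12.2] len ang 40.8
px [277. 306.] mm [ 592.4 -350.7] [116.5  57.4] len ang 18.9
px [257. 175.] mm [ 445.2 -355.9] [ 50.3 112. ] len ang -8.7
px [517. 153.] mm [437.9 -97.3] [60.5 76.8] len ang -87.5
```

View pics/w78.png

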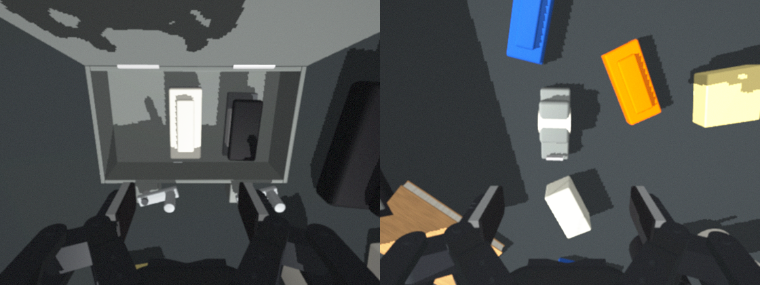

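```bash
python3 - <<'E'
from h import *
chain([([.440,-.3555,.19],81.8),([.440,-.3555,-.016],81.8)])
E
```

```text
[ 0.44  -0.356  0.19 ] tot [ 0.0037 -0.02    0.0028] | 1 x [ 0.0037 -0.02    0.0028] | twist 2.0 (1 rows)
[ 0.44  -0.356 -0.016] tot [0.    0.    0.206] | 4 x [0.     0.     0.0515] | twist 0.0 (0 rows)
```

Emit:
{"name": "carry_out", "arguments": {
  "deltas": [
    [0.085,[0.004,-0.02,0],2],
    [0.085,[0,0,0.05],0],
    [0.085,[0,0,0.05],0],
    [0.085,[0,0,0.05],0],
    [0.085,[0,0,0.03],0],
    [0.085,[0,0,0.02],0],
    [0.085,[0,0,0.009],0],
    [0.085,[0,0,0],0],
    [0.02,[0,0,0],0],
    [0.02,[0,0,0],0],
    [0.02,[0,0,0],0],
    [0.02,[0,0,0],0],
    [0.02,[0,0,0],0],
    [0.02,[0,0,0],0],
    [0.02,[0,0,0],0]
  ]
}}

```text
time: 29.32
tcp_pos: [0.4407, -0.3563, -0.0152]
orientation: [0.07, 0.998, -0.001, 0.001]
wrist_force: [-0.1, 0.5, 5.8]
finger_gap: 0.0433
gripper_force: 62.8
```

Emit:
{"name": "carry_out", "arguments": {
  "deltas": [
    [0.02,[0,0,-0.03],0],
    [0.02,[0,0,-0.05],0],
    [0.02,[0,0,-0.05],0],
    [0.02,[0,0,-0.05],0],
    [0.02,[0,0,0],10],
    [0.02,[0,0,0],10],
    [0.02,[0,0,0],10],
    [0.02,[0,0,0],10],
    [0.02,[0,0,0],10],
    [0.02,[0,0,0],10],
    [0.02,[0,0,0],10],
    [0.02,[0,0,0],10],
    [0.02,[0,0,0],9.6],
    [0.02,[0,0,0],0]
  ]
}}

```text
time: 31.08
tcp_pos: [0.439, -0.3549, 0.1624]
orientation: [0.752, 0.659, -0.0, -0.001]
wrist_force: [0.6, 0.8, -2.5]
finger_gap: 0.0434
gripper_force: 62.1
```

```bash
python3 - <<'E'
from h import *
chain([([*cs(-.080,.0),.165],-7.6),([*cs(-.08,.0),.0],-7.6)])
E
```

```text
[0.478 0.238 0.165] tot [ 0.5929 -0.0395 -0.0026] | 11 x [ 0.0539 -0.0036 -0.0002] | twist 0.1 (1 rows)
[0.478 0.238 0.   ] tot [0.    0.    0.165] | 3 x [0.    0.    0.055] | twist 0.0 (0 rows)
```

Emit:
{"name": "carry_out", "arguments": {
  "deltas": [
    [0.02,[0.054,-0.0036,0],0],
    [0.02,[0.054,-0.0036,0],0],
    [0.02,[0.054,-0.0036,0],0],
    [0.02,[0.054,-0.0036,0],0],
    [0.02,[0.054,-0.0036,0],0],
    [0.02,[0.054,-0.0036,0],0],
    [0.02,[0.054,-0.0036,0],0],
    [0.02,[0.054,-0.0036,0],0],
    [0.02,[0.054,-0.0036,0],0],
    [0.02,[0.054,-0.0036,0],0],
    [0.02,[0.053,-0.0036,0],0],
    [0.02,[0,0,0],0],
    [0.02,[0,0,0],0]
  ]
}}

```text
time: 32.7
tcp_pos: [0.4788, 0.2371, 0.1628]
orientation: [0.752, 0.659, -0.001, 0.0]
wrist_force: [-0.3, -0.3, -3.5]
finger_gap: 0.0431
gripper_force: 62.0
```

```bash
python3 - <<'E'
from h import *
im=cam('wrist');save(im,'w9.png');chain([([*cs(-.08,.0),.0],-7.6)])
E
```

```text
[0.478 0.238 0.   ] tot [ 0.0014 -0.0015  0.1629] | 3 x [ 0.0005 -0.0005  0.0543] | twist -0.0 (1 rows)
```

View pics/w9.png

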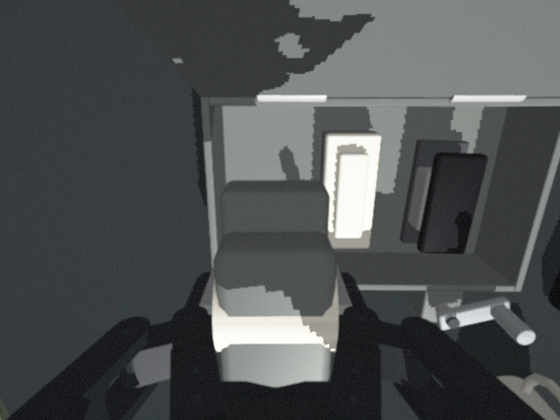

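Emit:
{"name": "carry_out", "arguments": {
  "deltas": [
    [0.02,[0,0,0.05],0],
    [0.02,[0,0,0.05],0],
    [0.02,[0,0,0.04],0],
    [0.02,[0,0,0.02],0],
    [0.02,[0,0,0.01],0],
    [0.02,[0,0,0],0],
    [0.05,[0,0,0],0],
    [0.05,[0,0,0],0],
    [0.05,[0,0,0],0],
    [0.05,[0,0,0],0],
    [0.05,[0,0,-0.02],0],
    [0.05,[0,0,-0.04],0],
    [0.05,[0,0,-0.05],0],
    [0.05,[0,0,-0.06],0],
    [0.05,[0,0,-0.05],0],
    [0.0,[0,0,-0.04],0],
    [0,[0,0,0],0]
  ]
}}

```text
time: 34.88
tcp_pos: [0.4828, 0.2367, 0.2592]
orientation: [0.753, 0.658, 0.005, 0.002]
wrist_force: [-0.3, -0.6, 1.0]
finger_gap: 0.0141
gripper_force: 0.0
```

```bash
python3 - <<'E'
from h import *
im=cam('wrist');save(im,'w10.png');print(r.get_state()['tcp_pos'])
E
```

```text
[0.48113138 0.23638909 0.25614221]
```

View pics/w10.png

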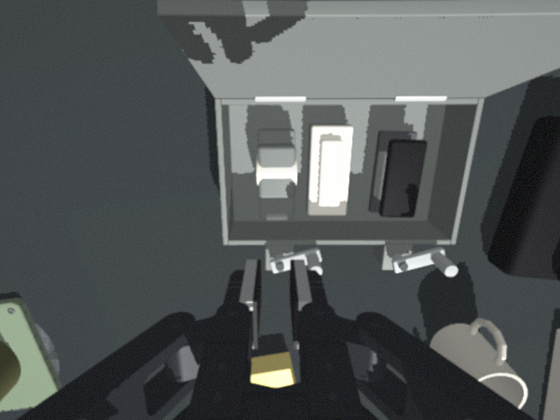

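```bash
python3 - <<'E'
from h import *
im=cam('wrist')
a=np.radians(CY);u=np.array([np.cos(a),np.sin(a)]);v=np.array([-u[1],u[0]])
def c(q,z):
    p=onz(im,q,z)[:2]-C0;return np.round([p@u*1000,p@v*1000],1)
for n,q,z in(('nh',(217,98),.07),('fh',(484,97),.07),('fr',(456,243),.07),('nr',(224,245),.07),('postN',(317,268),.12),('postF',(451,270),.12),('pivN',(279,266),.088),('pivF',(401,264),.088)):print(n,c(q,z))
px=im['pixels']
g=px.max(2)
print('row profile', [int(x) for x in g[240:285:3,317]],[int(x) for x in g[240:285:3,451]])
# lid edge: intersect pixel rays with plane x_case = -0.136 for near corner
d=ray(im,(161,12));o=im['T'][:3,3]
U=np.array([*u,0]);t=(-.136-(o[:2]-C0)@u)/(d@U);P=o+t*d;print('lid corner near',P.round(3),'case y',(P[:2]-C0)@v)
y=(P[:2]-C0)@v;print('r from hinge',np.hypot(y-.081,P[2]-.07),'ang',np.arctan2(P[2]-.07,.081-y))
b=cv2.resize(px[230:290,250:480,::-1],None,fx=3.4,fy=3.4,interpolation=2);cv2.imwrite('pics/btn.png',b)
E
```

```text
nh [-134.5   80.8]
fh [131.8  80.1]
fr [132.7 -79.5]
nr [-136.3  -80.8]
postN [-34.2 -83.7]
postF [102.4 -86.4]
pivN [-72.6 -98.8]
pivF [ 64.8 -96.9]
row profile [84, 103, 77, 114, 138, 111, 113, 112, 111, 206, 241, 249, 253, 80, 76] [115, 175, 74, 77, 75, 74, 89, 112, 114, 129, 229, 244, 240, 46, 41]
lid corner near [0.438 0.367 0.222] case y 0.12306410394792912
r from hinge 0.15739309594790812 ang 1.8413396919566438
```

```bash
python3 - <<'E'
from h import *
chain([([*cs(-.033,-.052),.17],CY),([*cs(-.033,-.052),.08],CY)])
E
```

```text
[0.517 0.18  0.17 ] tot [-0.0503  0.0448  0.084 ] | 2 x [-0.0252  0.0224  0.042 ] | twist -0.1 (1 rows)
[0.517 0.18  0.08 ] tot [0.   0.   0.09] | 2 x [0.    0.    0.045] | twist 0.0 (0 rows)
```

Emit:
{"name": "carry_out", "arguments": {
  "deltas": [
    [0,[-0.025,0.0225,0.03],0],
    [0,[-0.025,0.0225,0.03],0],
    [0,[0,0,0.03],0],
    [0,[0,0,0.03],0],
    [0,[0,0,0.03],0],
    [0,[0,0,0.026],0],
    [0,[0,0,0],0],
    [0,[0,0,0],0]
  ]
}}

```text
time: 35.98
tcp_pos: [0.5173, 0.1815, 0.0774]
orientation: [0.753, 0.658, -0.0, -0.0]
wrist_force: [0.6, -0.6, 0.4]
finger_gap: -0.0001
gripper_force: 0.0
```

Emit:
{"name": "carry_out", "arguments": {
  "deltas": [
    [0,[-0.01,0,0],0],
    [0,[-0.008,0,0],0],
    [0,[-0.006,0,0],0],
    [0,[-0.004,0,0],0],
    [0,[0,0,0],0]
  ]
}}

```text
time: 36.6
tcp_pos: [0.5135, 0.1537, 0.0777]
orientation: [0.753, 0.658, -0.0, 0.0]
wrist_force: [0.4, 0.8, 0.4]
finger_gap: -0.0001
gripper_force: 0.2
```

```bash
cat >> h.py <<'E'
def where():
    s=r.get_state();a=np.radians(CY);d=s['tcp_pos'][:2]-C0
    print('case xy mm',np.round([1000*(d@[np.cos(a),np.sin(a)]),1000*(d@[-np.sin(a),np.cos(a)])],1),'z',s['tcp_pos'][2].round(4),'F',s['wrist_force'].round(1),'t',s['time'])
E
python3 -c "
from h import *
where()"
```

```text
case xy mm [-33.4 -78.9] z 0.0777 F [0.4 0.8 0.4] t 36.6
```

Emit:
{"name": "carry_out", "arguments": {
  "deltas": [
    [0,[-0.003,0,0],0],
    [0,[0,0,0],0],
    [0,[0.03,0,0],0],
    [0,[0,0,-0.05],0],
    [0,[0,0.046,0],0],
    [0,[0,0.046,0],0],
    [0,[0,0.046,0],0],
    [0,[0,0,0],0],
    [0,[0,0,0.03],0],
    [0,[0,0,0.02],0],
    [0,[0,0,0],0]
  ]
}}

```text
time: 37.98
tcp_pos: [0.6506, 0.1624, 0.0743]
orientation: [0.753, 0.659, -0.003, -0.002]
wrist_force: [-0.4, -0.2, 0.1]
finger_gap: 0.0
gripper_force: 0.0
```

Emit:
{"name": "carry_out", "arguments": {
  "deltas": [
    [0,[-0.01,0,0],0],
    [0,[-0.008,0,0],0],
    [0,[-0.006,0,0],0],
    [0,[-0.006,0,0],0],
    [0,[0,0,0],0]
  ]
}}

```text
time: 38.6
tcp_pos: [0.6515, 0.1338, 0.079]
orientation: [0.753, 0.658, 0.002, 0.0]
wrist_force: [2.2, 4.8, 2.1]
finger_gap: 0.0002
gripper_force: 2.5
```

```bash
python3 -c "
from h import *
where()"
```

```text
case xy mm [106.  -80.3] z 0.079 F [2.2 4.8 2.1] t 38.6
```

Emit:
{"name": "carry_out", "arguments": {
  "deltas": [
    [0,[0.03,0,0],0],
    [0,[0,0,-0.05],0],
    [0,[0,-0.035,-0.05],0],
    [0,[0,-0.035,-0.05],0],
    [0,[0,0,0],0],
    [0,[0,0,0],0]
  ]
}}

```text
time: 39.35
tcp_pos: [0.5842, 0.1713, 0.2273]
orientation: [0.753, 0.658, -0.0, 0.0]
wrist_force: [-0.5, -0.1, -0.4]
finger_gap: -0.0003
gripper_force: 0.0
```

```bash
cat > btn.py <<'E'
from h import *
im=cam('wrist');px=im['pixels'];save(im,'b%d.png'%int(r.get_state()['time']*10));a=np.radians(CY);u=np.array([np.cos(a),np.sin(a)]);v=np.array([-u[1],u[0]])
def c(q,z):
    p=onz(im,q,z)[:2]-C0;return np.round([p@u*1000,p@v*1000],1)
g=px.max(2)
for x in(-.07,.07):
    # bright pixels near the posts, backprojected at post top height
    pts=[proj(im,[*cs(x+dx,dy),.12]) for dx in(-.01,.07) for dy in(-.12,-.04)];pts=np.array(pts)
    (x0,y0),(x1,y1)=pts.min(0).astype(int),pts.max(0).astype(int);x0,y0=max(x0,0),max(y0,0)
    m=(g[y0:y1,x0:x1]>185).astype('uint8');n,l,st,ce=cv2.connectedComponentsWithStats(m)
    print('win',x0,y0,x1,y1)
    for i in range(1,n):
        if st[i,4]>25:
            q=ce[i]+[x0,y0];print(' blob',q.round(),st[i,:5],'at .12',c(q,.12),'at .088',c(q,.088))
where()
E
python3 btn.py
```

```text
win 140 185 239 269
 blob [165. 235.] [22 43  8 14 59] at .12 [-64.9 -85. ] at .088 [-76.6 -98.9]
 blob [188. 235.] [ 33  43  30  14 360] at .12 [-44.4 -85. ] at .088 [-53.7 -98.9]
 blob [218. 235.] [75 43  6 14 63] at .12 [-17.9 -85.5] at .088 [-24.1 -99.5]
 blob [204. 249.] [ 56  57  16  14 155] at .12 [-31.5 -98.8] at .088 [ -39.3 -114.4]
win 304 185 401 269
 blob [306. 236.] [ 0 44  8 13 60] at .12 [ 60.8 -86.7] at .088 [  64.1 -100.8]
 blob [330. 235.] [ 10  44  32  13 363] at .12 [ 82.1 -85.8] at .088 [ 88.  -99.9]
 blob [359. 249.] [ 48  58  14  13 148] at .12 [108.4 -99.4] at .088 [ 117.4 -115.1]
case xy mm [ 34.1 -52.3] z 0.226 F [ 0.3 -0.   0.4] t 39.4
```

```bash
python3 - <<'E'
from h import *
chain([([*cs(.0,-.05),.31],CY),([*cs(.0,.185),.31],CY),([*cs(0,.185),.19],CY)])
h=np.array([81,70.]);p=np.array([185,190.])
for th in np.r_[1.84,np.arange(1.7,0,-.12),0]:
    e=np.array([-np.cos(th),np.sin(th)]);n=np.array([np.sin(th),np.cos(th)])
    B=h+148*e+8*n+[11*np.sin(th),0]; T=B-[0,20]
    print(round(th,2),T.round(1),'d(toolx,toolz)',((T-p)*[1,-1]).round(1));p=T
E
```

```text
[0.55  0.178 0.31 ] tot [ 0.0022 -0.0341 -0.084 ] | 2 x [ 0.0011 -0.017  -0.042 ] | twist -0.1 (1 rows)
[0.581 0.411 0.31 ] tot [ 0.235 -0.     0.   ] | 5 x [ 0.047 -0.     0.   ] | twist 0.0 (0 rows)
[0.581 0.411 0.19 ] tot [0.   0.   0.12] | 3 x [0.   0.   0.04] | twist 0.0 (0 rows)
1.84 [138.7 190.5] d(toolx,toolz) [-46.3  -0.5]
1.7 [118.9 195.7] d(toolx,toolz) [-19.8  -5.2]
1.58 [101.4 197.9] d(toolx,toolz) [-17.5  -2.2]
1.46 [ 83.5 198. ] d(toolx,toolz) [-17.8  -0.1]
1.34 [ 65.6 195.9] d(toolx,toolz) [-17.9   2.1]
1.22 [ 48.  191.7] d(toolx,toolz) [-17.7   4.2]
1.1 [ 30.8 185.5] d(toolx,toolz) [-17.2   6.2]
0.98 [ 14.3 177.4] d(toolx,toolz) [-16.5   8.2]
0.86 [ -1.2 167.4] d(toolx,toolz) [-15.5  10. ]
0.74 [-15.5 155.7] d(toolx,toolz) [-14.3  11.7]
0.62 [-28.4 142.5] d(toolx,toolz) [-12.9  13.2]
0.5 [-39.8 128. ] d(toolx,toolz) [-11.4  14.5]
0.38 [-49.4 112.3] d(toolx,toolz) [-9.6 15.7]
0.26 [-57.1  95.8] d(toolx,toolz) [-7.7 16.5]
0.14 [-62.9  78.6] d(toolx,toolz) [-5.8 17.2]
0.02 [-66.6  61. ] d(toolx,toolz) [-3.7 17.6]
0.0 [-67.  58.] d(toolx,toolz) [-0.4  3. ]
```

Emit:
{"name": "carry_out", "arguments": {
  "deltas": [
    [0,[0.001,-0.017,-0.042],0],
    [0,[0.001,-0.017,-0.042],0],
    [0,[0.047,0,0],0],
    [0,[0.047,0,0],0],
    [0,[0.047,0,0],0],
    [0,[0.047,0,0],0],
    [0,[0.047,0,0],0],
    [0,[0,0,0],0],
    [0,[0,0,0.04],0],
    [0,[0,0,0.04],0],
    [0,[0,0,0.042],0],
    [0,[0,0,0],0],
    [0,[0,0,0],0]
  ]
}}

```text
time: 41.02
tcp_pos: [0.5834, 0.4107, 0.1903]
orientation: [0.753, 0.658, 0.0, 0.0]
wrist_force: [-0.1, 0.3, 0.7]
finger_gap: -0.0002
gripper_force: 0.0
```

```bash
python3 -c "
from h import *
where()"
```

```text
case xy mm [  1.9 185.1] z 0.1903 F [-0.1  0.3  0.7] t 41.025
```

First push over half the arc.

Emit:
{"name": "carry_out", "arguments": {
  "deltas": [
    [0,[-0.02,0,0],0],
    [0,[-0.014,0,0],0],
    [0,[-0.012,0,0],0],
    [0,[-0.01,0,-0.002],0],
    [0,[-0.01,0,-0.003],0],
    [0,[-0.018,0,-0.002],0],
    [0,[-0.018,0,0],0],
    [0,[-0.018,0,0.002],0],
    [0,[-0.018,0,0.004],0],
    [0,[-0.017,0,0.006],0],
    [0,[0,0,0],0]
  ]
}}

```text
time: 42.4
tcp_pos: [0.5606, 0.2554, 0.183]
orientation: [0.753, 0.658, -0.002, -0.0]
wrist_force: [-0.7, -0.5, 0.4]
finger_gap: -0.0001
gripper_force: 0.0
```

```bash
cat > lid.py <<'E'
from h import *
where()
im=cam('scene');save(im,'s%d.png'%int(r.get_state()['time']*10))
E
python3 lid.py
```

```text
case xy mm [-0.1 28.1] z 0.183 F [-0.7 -0.5  0.4] t 42.4
```

```bash
python3 - <<'E'
from h import *
im=cam('wrist');save(im,'wl1.png');g=cv2.resize(cv2.cvtColor(im['pixels'],cv2.COLOR_RGB2GRAY),(28,21),interpolation=cv2.INTER_AREA)
for row in g:print(' '.join('%3d'%x for x in row))
for th in(1.84,1.1):
    e=np.array([-np.cos(th),np.sin(th)])
    for x in(-.136,.136):print(th,x,(np.array(proj(im,[*cs(x,.081+.165*e[0]),.07+.165*e[1]]))/20).round(1))
for x in(-.136,.136):print('hinge',(np.array(proj(im,[*cs(x,.081),.07]))/20).round(1))
E
```

```text
79  79  79  76  49  47  47  47  47  47  47  48  47  47  47  47  47  47  48  46  24 150 255 255 255 255 249 239
 79  79  80  80  71  48  47  47  47  47  48  47  48  48  48  48  48  48  47  43  24 143 230 222 214 206 201 198
 80  80  80  81  81  63  49  50  48  48  50  50  51  50  50  48  48  48  50  45  24 120 171 147 123  99  76  59
 80  80  81  81  81  69  48  48  48  48  48  48  48  48  48  48  48  48  48  44  36  58  64  70  75  79  81  80
 80  81  81  81  81  75  48  48  48  48  48  48  48  48  48  48  48  48  48  48  75  82  82  82  81  81  81  77
 81  81  81  81  82  80  48  48  48  48  48  48  48  48  48  48  48  48  48  48  69  82  82  82  82  63  54  53
 81  81  81  82  82  91  82  82  99  99  99  83  80  80  80  80  85  99  99  96  86  93  89  82  81  50  47  47
 81  81  82  82  86 102 102 102 102 102 102 100  97  96  96  97 101 102 102 102 102 102 101  84  71  46  38  40
 81  82  82  82  98 102 102 102 102 102  98  97  98  99  99  98  97  99 102 102 102 102 102  95  60  36  26  39
 81  82  82  90 102 102 102 102 102 101 100 101 102 103 103 102 101  99 101 102 102 102 102 1
[... 676 characters left out ...]
01 101 100  86
118 119 121 122 123 124 125 109  59  39  39  38  38  48  38  38  39  41  43  77 120 120 118 117 115 113 111 109
 98  97  97  96  96  95  74  44  38  47  49  38  37  66  38  37  44  68  45  38  56  68  89 104 105 106 108  94
 80  80  82  82  72  45  38  39  52  57  84  39  38  62  41  39  39  76  51  47  38  38  50  80  82  82  82  55
 79  80  77  54  38  38  43  59  41  43  43  39  37  47  39  38  39  45  38  45  40  39  37  41  66  82  78 104
 78  62  40  37  44  41  55  64  49  41  37  38  37  37  37  37  37  37  40  47  42  40  45  39  37  48  66 134
1.84 -0.136 [-8.3  2.5]
1.84 0.136 [36.2  2.4]
1.1 -0.136 [-0.8 16.8]
1.1 0.136 [28.6 16.8]
hinge [5.5 6.8]
hinge [22.2  6.8]
```

Emit:
{"name": "carry_out", "arguments": {
  "deltas": [
    [0,[-0.0165,0,0.008],0],
    [0,[-0.0155,0,0.01],0],
    [0,[-0.0145,0,0.0115],0],
    [0,[-0.013,0,0.013],0],
    [0,[-0.0115,0,0.0145],0],
    [0,[-0.0095,0,0.0155],0],
    [0,[-0.008,0,0.0165],0],
    [0,[-0.0055,0,0.017],0],
    [0,[-0.003,0,0.01],0],
    [0,[0,0,0.005],0],
    [0,[0,0,0],0]
  ]
}}

```text
time: 43.88
tcp_pos: [0.5487, 0.1615, 0.0631]
orientation: [0.753, 0.658, -0.0, -0.0]
wrist_force: [-0.3, 0.0, 0.9]
finger_gap: -0.0
gripper_force: 0.0
```

```bash
python3 -c "
from h import *
where()"
```

```text
case xy mm [  0.5 -66.5] z 0.0631 F [-0.3  0.   0.9] t 43.875
```

Press down in small steps until force shows.

Emit:
{"name": "carry_out", "arguments": {
  "deltas": [
    [0,[0,0,0.003],0],
    [0,[0,0,0.002],0],
    [0,[0,0,0.001],0],
    [0,[0,0,0],0]
  ]
}}

```text
time: 44.38
tcp_pos: [0.5499, 0.1618, 0.0612]
orientation: [0.752, 0.659, 0.001, 0.001]
wrist_force: [-7.0, -2.2, 16.7]
finger_gap: 0.0003
gripper_force: 8.5
```

Emit:
{"name": "carry_out", "arguments": {
  "deltas": [
    [0,[0,0,0.001],0],
    [0,[0,0,0.001],0],
    [0,[0,0,0],0]
  ]
}}

```text
time: 44.75
tcp_pos: [0.5499, 0.1619, 0.0611]
orientation: [0.752, 0.659, 0.001, 0.001]
wrist_force: [-12.1, -3.2, 26.8]
finger_gap: -0.0001
gripper_force: 13.3
```

Emit:
{"name": "carry_out", "arguments": {
  "deltas": [
    [0,[0,0,-0.01],0],
    [0,[0,0,-0.05],0],
    [0,[0,0,-0.05],0],
    [0,[0,0,-0.06],0],
    [0,[0,0,0],0],
    [0,[0,0,0],0]
  ]
}}

```text
time: 45.5
tcp_pos: [0.5489, 0.1617, 0.2255]
orientation: [0.753, 0.658, 0.0, 0.0]
wrist_force: [-0.3, -0.0, -0.8]
finger_gap: 0.0001
gripper_force: 0.0
```

```bash
python3 btn.py; python3 - <<'E'
from h import *
im=cam('wrist');save(im,'wl2.png')
# lid edge rows: gradient along columns at case x=-.1, 0.03 : sample brightness along case y at z=.078
g=cv2.cvtColor(im['pixels'],cv2.COLOR_RGB2GRAY)
for x in(-.1,.03,.125):
    L=[]
    for y in np.arange(-.11,-.06,.003):
        q=proj(im,[*cs(x,y),.078]);i,j=int(round(q[1])),int(round(q[0]));L.append(int(g[i,j]) if 0<=i<420 and 0<=j<560 else -1)
    print(x,L)
E
```

```text
win 178 169 275 256
 blob [197. 223.] [17 47  7 13 40] at .12 [-68.6 -87.4] at .088 [ -76.8 -100. ]
 blob [221. 222.] [ 28  47  30  13 337] at .12 [-47.4 -86.6] at .088 [-53.1 -99.1]
 blob [251. 222.] [72 47  3 13 34] at .12 [-21.4 -86.4] at .088 [-23.9 -98.8]
 blob [240. 235.] [ 56  60  14  13 141] at .12 [-31.5 -98.9] at .088 [ -35.2 -112.9]
win 342 169 446 256
 blob [366. 223.] [  8  47  33  14 373] at .12 [ 78.7 -87.5] at .088 [  88.3 -100. ]
 blob [399. 236.] [ 50  61  14  13 142] at .12 [108.5 -99.5] at .088 [ 121.7 -113.5]
case xy mm [ -0.2 -66.6] z 0.2241 F [-1.5 -0.1 -1. ] t 45.55
-0.1 [64, 62, 64, 64, 66, 62, 59, 61, 61, 121, 142, 143, 139, 145, 143, 144, 145]
0.03 [62, 66, 63, 63, 61, 62, 65, 64, 65, 135, 144, 144, 143, 146, 146, 146, 149]
0.125 [156, 94, 64, 62, 61, 67, 61, 61, 64, 143, 145, 146, 146, 147, 146, 148, 149]
```

```bash
python3 - <<'E'
from h import *
chain([([*cs(-.0315,-.099),.17],CY-45),([*cs(-.0315,-.099),.08],CY-45)])
p=np.zeros(2)
for f in np.r_[np.arange(.13,1.7,.13),1.66]:
    q=38*np.array([np.cos(f)-1,np.sin(f)]);d=q-p;p=q;print(round(f,2),np.round([(d[0]+d[1])/2**.5,(d[0]-d[1])/2**.5],1))
E
```

```text
[0.513 0.134 0.17 ] tot [-0.0323 -0.0309  0.0534] | 2 x [-0.0162 -0.0155  0.0267] | twist 45.0 (5 rows)
[0.513 0.134 0.08 ] tot [0.   0.   0.09] | 2 x [0.    0.    0.045] | twist 0.0 (0 rows)
0.13 [ 3.3 -3.7]
0.26 [ 2.7 -4.1]
0.39 [ 2.2 -4.4]
0.52 [ 1.6 -4.7]
0.65 [ 1.  -4.8]
0.78 [ 0.3 -4.9]
0.91 [-0.3 -4.9]
1.04 [-0.9 -4.8]
1.17 [-1.6 -4.7]
1.3 [-2.1 -4.4]
1.43 [-2.7 -4.1]
1.56 [-3.2 -3.7]
1.69 [-3.7 -3.3]
1.66 [0.9 0.7]
```

Emit:
{"name": "carry_out", "arguments": {
  "deltas": [
    [0.03,[-0.016,-0.0155,0.025],0],
    [0.03,[-0.0163,-0.0154,0.025],0],
    [0.03,[0,0,0],9],
    [0.03,[0,0,0],9],
    [0.03,[0,0,0],9],
    [0.03,[0,0,0],9],
    [0.03,[0,0,0],9],
    [0.03,[0,0,0],0],
    [0.03,[0,0,0],0]
  ]
}}

```text
time: 46.72
tcp_pos: [0.5133, 0.1336, 0.1744]
orientation: [0.947, 0.321, -0.001, -0.0]
wrist_force: [-0.2, 0.2, -0.1]
finger_gap: 0.0304
gripper_force: 0.0
```

```bash
python3 - <<'E'
from h import *
chain([([*cs(-.0315,-.099),.08],CY-45)]);where()
E
```

```text
[0.513 0.134 0.08 ] tot [-0.0005 -0.0004  0.0944] | 2 x [-0.0003 -0.0002  0.0472] | twist 0.1 (1 rows)
case xy mm [-30.9 -98.9] z 0.1744 F [-0.2  0.2 -0.1] t 46.725
```

Emit:
{"name": "carry_out", "arguments": {
  "deltas": [
    [0.03,[0,0,0.03],0],
    [0.03,[0,0,0.025],0],
    [0.03,[0,0,0.02],0],
    [0.03,[0,0,0.019],0],
    [0.021,[0,0,0],0],
    [0.021,[0,0,0],0],
    [0.021,[0,0,0],0]
  ]
}}

```text
time: 47.6
tcp_pos: [0.515, 0.1337, 0.0826]
orientation: [0.947, 0.32, 0.001, 0.0]
wrist_force: [0.0, 0.3, -0.1]
finger_gap: 0.0206
gripper_force: 0.0
```

Emit:
{"name": "carry_out", "arguments": {
  "deltas": [
    [0.021,[0.0033,-0.0037,0],0],
    [0.021,[0.0027,-0.0041,0],0],
    [0.021,[0.0022,-0.0044,0],0],
    [0.021,[0.0016,-0.0047,0],0],
    [0.021,[0.001,-0.0048,0],0],
    [0.021,[0.0003,-0.0049,0],0],
    [0.021,[-0.0003,-0.0049,0],0],
    [0.021,[-0.0009,-0.0048,0],0],
    [0.021,[-0.0016,-0.0047,0],0],
    [0.021,[-0.0021,-0.0044,0],0],
    [0.021,[-0.0027,-0.0041,0],0],
    [0.021,[-0.0032,-0.0037,0],0],
    [0.021,[-0.0032,-0.003,0],0],
    [0.021,[0,0,0],0]
  ]
}}

```text
time: 49.35
tcp_pos: [0.4766, 0.1766, 0.0813]
orientation: [0.947, 0.32, -0.001, -0.0]
wrist_force: [-0.9, -0.4, 0.8]
finger_gap: 0.0212
gripper_force: 0.1
```

```bash
python3 - <<'E'
from h import *
where()
E
```

```text
case xy mm [-73.  -61.1] z 0.0813 F [-0.9 -0.4  0.8] t 49.35
```

Emit:
{"name": "carry_out", "arguments": {
  "deltas": [
    [0.03,[0,0,-0.03],0],
    [0.03,[0,0,-0.06],0],
    [0.03,[0.0253,0.0388,0],0],
    [0.03,[0.0253,0.0388,0],0],
    [0.03,[0.0253,0.0388,0],0],
    [0.03,[0.0253,0.0388,0],0],
    [0.03,[0,0,0],0],
    [0.03,[0,0,0],0]
  ]
}}

```text
time: 50.35
tcp_pos: [0.6509, 0.1148, 0.1704]
orientation: [0.947, 0.32, -0.001, -0.001]
wrist_force: [0.2, 0.1, 0.8]
finger_gap: 0.0299
gripper_force: 0.0
```

```bash
python3 - <<'E'
from h import *
chain([([*cs(.1083,-.0993),.08],CY-45)]);where()
E
python3 btn.py
```

```text
[0.651 0.115 0.08 ] tot [0.0002 0.0002 0.0904] | 2 x [0.0001 0.0001 0.0452] | twist -0.1 (1 rows)
case xy mm [108.  -99.3] z 0.1704 F [0.2 0.1 0.8] t 50.35
win 49 267 196 388
 blob [103. 326.] [ 24  34  58  45 676] at .12 [-46.8 -65.7] at .088 [-79.3 -69.5]
win 164 126 330 283
 blob [166. 217.] [  0  67   7  47 210] at .12 [ 57.9 -42.9] at .088 [ 41.4 -43.3]
 blob [283. 202.] [111  68  16  17 111] at .12 [122.4 -92.1] at .088 [115.7 -99.9]
 blob [260. 227.] [ 66  85  56  41 837] at .12 [ 98.2 -94.1] at .088 [  87.8 -102.2]
case xy mm [107.8 -99. ] z 0.1708 F [-0.1 -1.2 -0.1] t 50.4
```

Near button's blob has turned. Now the far one.

Emit:
{"name": "carry_out", "arguments": {
  "deltas": [
    [0.03,[0,0,0.03],0],
    [0.03,[0,0,0.025],0],
    [0.03,[0,0,0.02],0],
    [0.03,[0,0,0.015],0],
    [0.021,[0,0,0],0],
    [0.021,[0,0,0],0],
    [0.021,[0.0033,-0.0037,0],0],
    [0.021,[0.0027,-0.0041,0],0],
    [0.021,[0.0022,-0.0044,0],0],
    [0.021,[0.0016,-0.0047,0],0],
    [0.021,[0.001,-0.0048,0],0],
    [0.021,[0.0003,-0.0049,0],0],
    [0.021,[-0.0003,-0.0049,0],0],
    [0.021,[-0.0009,-0.0048,0],0],
    [0.021,[-0.0016,-0.0047,0],0],
    [0.021,[-0.0021,-0.0044,0],0],
    [0.021,[-0.0027,-0.0041,0],0],
    [0.021,[-0.0032,-0.0037,0],0],
    [0.021,[-0.0032,-0.003,0],0],
    [0.021,[0,0,0],0]
  ]
}}

```text
time: 52.9
tcp_pos: [0.6149, 0.1575, 0.0813]
orientation: [0.947, 0.32, -0.001, -0.0]
wrist_force: [0.0, -0.2, 0.7]
finger_gap: 0.0214
gripper_force: 0.1
```

```bash
python3 - <<'E'
from h import *
where()
E
```

```text
case xy mm [ 66.6 -61.7] z 0.0813 F [ 0.  -0.2  0.7] t 52.9
```

Emit:
{"name": "carry_out", "arguments": {
  "deltas": [
    [0.03,[0,0,-0.03],0],
    [0.03,[0,0,-0.06],0],
    [0.03,[0,0,-0.06],0],
    [0.03,[0,0,0],-9],
    [0.03,[0,0,0],-9],
    [0.03,[0,0,0],-9],
    [0.03,[0,0,0],-9],
    [0.03,[0,0,0],-9],
    [0.03,[0,-0.06,0],0],
    [0.03,[0,0,0],0],
    [0.03,[0,0,0],0]
  ]
}}

```text
time: 54.28
tcp_pos: [0.5562, 0.1657, 0.2317]
orientation: [0.753, 0.658, 0.0, -0.0]
wrist_force: [0.1, 0.9, 0.1]
finger_gap: 0.0304
gripper_force: 0.0
```

```bash
sed -i 's/for dy in(-.12,-.04)/for dy in(-.12,-.03)/;s/dx in(-.01,.07)/dx in(-.03,.06)/' btn.py; python3 btn.py; python3 - <<'E'
from h import *
chain([([.56,-.345,.21],108)])
t=cam('top');px=t['pixels']
for x in(-.07,.07):
  for f in(1.2,1.4,1.57):
    print(x,f,np.round(proj(t,[*cs(x+.038*np.cos(f),-.099+.038*np.sin(f)),.12]),1))
save(t,'t3.png')
rects(t,.045,200)
E
```

```text
win 147 161 257 258
 blob [198. 206.] [ 36  18  25  54 567] at .12 [-61.6 -69. ] at .088 [-69.6 -79.7]
win 311 161 423 258
 blob [344. 208.] [ 21  30  27  43 532] at .12 [ 66.8 -71. ] at .088 [ 73.9 -81.9]
case xy mm [  8.4 -61.4] z 0.2323 F [ 1.1  0.1 -0.3] t 54.325
[ 0.56  -0.345  0.21 ] tot [-0.5057  0.0708  0.0223] | 10 x [-0.0506  0.0071  0.0022] | twist -115.7 (12 rows)
-0.07 1.2 [207.5 223.9]
-0.07 1.4 [206.3 226.4]
-0.07 1.57 [205.7 228.6]
0.07 1.2 [216.3 174.7]
0.07 1.4 [215.1 177.1]
0.07 1.57 [214.5 179.3]
px [344.  99.] mm [ 893.8 -218. ] [292.4  48.8] len ang 89.8
px [108. 122.] mm [806.4 507.4] [279.1 209.8] len ang 89.9
px [303.  49.] mm [1074.7 -100.8] [ 370.5 1829.9] len ang -87.1
```

```bash
python3 - <<'E'
from h import *
chain([([.575,-.335,.20],-71.2)])
E
```

```text
[ 0.575 -0.335  0.2  ] tot [-0.4937  0.084   0.0325] | 10 x [-0.0494  0.0084  0.0033] | twist 63.5 (7 rows)
```

Emit:
{"name": "carry_out", "arguments": {
  "deltas": [
    [0.085,[-0.0494,0.0084,0.003],0],
    [0.085,[-0.0494,0.0084,0.003],0],
    [0.085,[-0.0494,0.0084,0.003],0],
    [0.085,[-0.0494,0.0084,0.003],0],
    [0.085,[-0.0494,0.0084,0.003],0],
    [0.085,[-0.0494,0.0084,0.003],0],
    [0.085,[-0.0494,0.0084,0.003],0],
    [0.085,[-0.0494,0.0084,0.003],0],
    [0.085,[-0.0494,0.0084,0.003],0],
    [0.085,[-0.0494,0.0084,0.003],0],
    [0.085,[0,0,0],9],
    [0.085,[0,0,0],9],
    [0.085,[0,0,0],9],
    [0.085,[0,0,0],9],
    [0.085,[0,0,0],9],
    [0.085,[0,0,0],9],
    [0.085,[0,0,0],9.5],
    [0.085,[0,0,0],0],
    [0.085,[0,0,0],0]
  ]
}}

```text
time: 56.75
tcp_pos: [0.5743, -0.3359, 0.2017]
orientation: [0.986, 0.165, 0.0, 0.0]
wrist_force: [-0.7, -0.1, -0.1]
finger_gap: 0.0851
gripper_force: 0.0
```

```bash
python3 - <<'E'
from h import *
im=cam('wrist');save(im,'w11.png')
for lo in(130,200):rects(im,.045,lo)
chain([([.5915,-.351,.2],-71.2),([.5915,-.351,-.017],-71.2)])
E
```

```text
px [ 30. 236.] mm [ 436.9 -113.7] [70.3 60.1] len ang 3.7
px [295. 168.] mm [ 594.1 -350.2] [91.9 45.4] len ang 18.8
px [ 30. 236.] mm [ 436.9 -113.7] [70.3 60.1] len ang 3.7
px [295. 169.] mm [ 592.8 -350.8] [89.1 43.7] len ang 18.8
[ 0.592 -0.351  0.2  ] tot [0.0115 0.0201 0.0016] | 1 x [0.0115 0.0201 0.0016] | twist 0.1 (1 rows)
[ 0.592 -0.351 -0.017] tot [0.    0.    0.217] | 4 x [0.     0.     0.0543] | twist 0.0 (0 rows)
```

Paperweight at (0.593,-0.351), consistent.

Emit:
{"name": "carry_out", "arguments": {
  "deltas": [
    [0.085,[0.0125,0.0205,0],0],
    [0.085,[0,0,0.05],0],
    [0.085,[0,0,0.05],0],
    [0.085,[0,0,0.05],0],
    [0.085,[0,0,0.04],0],
    [0.085,[0,0,0.02],0],
    [0.085,[0,0,0.009],0],
    [0.085,[0,0,0],0],
    [0.02,[0,0,0],0],
    [0.02,[0,0,0],0],
    [0.02,[0,0,0],0],
    [0.02,[0,0,0],0],
    [0.02,[0,0,0],0],
    [0.02,[0,0,0],0],
    [0.02,[0,0,0],0]
  ]
}}

```text
time: 58.68
tcp_pos: [0.5932, -0.3509, -0.0157]
orientation: [0.987, 0.164, 0.001, 0.0]
wrist_force: [-0.7, 2.2, 7.4]
finger_gap: 0.0446
gripper_force: 64.2
```

```bash
python3 - <<'E'
from h import *
s=r.get_state();print(s['tcp_pos'])
chain([([*s['tcp_pos'][:2],.15],-71.2),([*cs(0,0),.15],-71.2),([*cs(0,0),.085],-71.2)])
E
```

```text
[ 0.59322801 -0.35090781 -0.01568923]
[ 0.593 -0.351  0.15 ] tot [ 0.      0.     -0.1657] | 4 x [ 0.      0.     -0.0414] | twist 0.0 (1 rows)
[0.557 0.228 0.15 ] tot [ 0.1521 -0.5592  0.    ] | 11 x [ 0.0138 -0.0508  0.    ] | twist 0.0 (0 rows)
[0.557 0.228 0.085] tot [0.    0.    0.065] | 2 x [0.     0.     0.0325] | twist 0.0 (0 rows)
```

Emit:
{"name": "carry_out", "arguments": {
  "deltas": [
    [0.02,[0,0,-0.03],0],
    [0.02,[0,0,-0.05],0],
    [0.02,[0,0,-0.05],0],
    [0.02,[0,0,-0.05],0],
    [0.02,[0,0,-0.025],0],
    [0.02,[0,0,0],0],
    [0.02,[0.0138,-0.0508,0],0],
    [0.02,[0.0138,-0.0508,0],0],
    [0.02,[0.0138,-0.0508,0],0],
    [0.02,[0.0138,-0.0508,0],0],
    [0.02,[0.0138,-0.0508,0],0],
    [0.02,[0.0138,-0.0508,0],0],
    [0.02,[0.0138,-0.0508,0],0],
    [0.02,[0.0138,-0.0508,0],0],
    [0.02,[0.0138,-0.0508,0],0],
    [0.02,[0.0138,-0.0508,0],0],
    [0.02,[0.0138,-0.0508,0],0],
    [0.02,[0,0,0],0],
    [0.02,[0,0,0],0]
  ]
}}

```text
time: 61.05
tcp_pos: [0.5536, 0.2267, 0.1844]
orientation: [0.986, 0.164, -0.003, 0.001]
wrist_force: [1.1, 0.1, -5.2]
finger_gap: 0.0446
gripper_force: 64.4
```

```bash
python3 - <<'E'
from h import *
chain([([*cs(0,0),.082],-71.2)])
im=cam('wrist');save(im,'w12.png');t=cam('scene');save(t,'s5.png')
a=cv2.resize(cv2.imread('pics/w12.png'),(400,300));b=cv2.imread('pics/s5.png')[180:360,200:440];b=cv2.resize(b,(400,300),interpolation=2)
cv2.imwrite('pics/f.png',np.hstack([a,b]))
E
```

```text
[0.557 0.228 0.082] tot [0.0035 0.0004 0.1024] | 2 x [0.0018 0.0002 0.0512] | twist 0.1 (1 rows)
```

View pics/f.png

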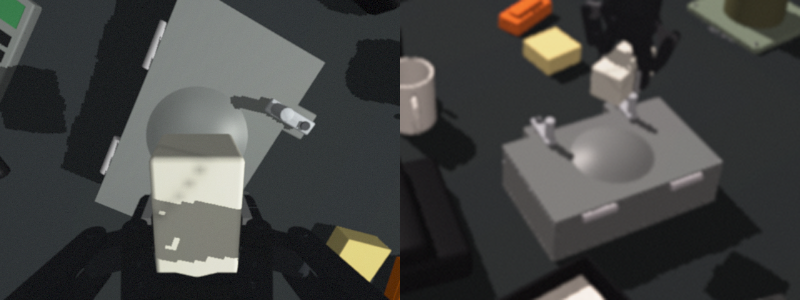

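Emit:
{"name": "carry_out", "arguments": {
  "deltas": [
    [0.02,[0.003,0,0.03],0],
    [0.02,[0,0,0.035],0],
    [0.02,[0,0,0.02],0],
    [0.02,[0,0,0.01],0],
    [0.02,[0,0,0.004],0],
    [0.02,[0,0,0],0],
    [0.02,[0,0,0],0]
  ]
}}

```text
time: 62.02
tcp_pos: [0.5593, 0.2285, 0.0898]
orientation: [0.986, 0.164, 0.001, -0.0]
wrist_force: [-0.1, 0.8, -5.3]
finger_gap: 0.0449
gripper_force: 64.3
```

Emit:
{"name": "carry_out", "arguments": {
  "deltas": [
    [0.02,[0,0,0.002],0],
    [0.02,[0,0,0.001],0],
    [0.02,[0,0,0],0]
  ]
}}

```text
time: 62.4
tcp_pos: [0.5581, 0.2281, 0.0854]
orientation: [0.986, 0.164, -0.0, 0.0]
wrist_force: [-0.8, 0.9, -4.9]
finger_gap: 0.0446
gripper_force: 64.3
```

```bash
python3 - <<'E'
from h import *
where()
E
```

```text
case xy mm [1.  0.8] z 0.0854 F [-0.8  0.9 -4.9] t 62.4
```

Emit:
{"name": "carry_out", "arguments": {
  "deltas": [
    [0.02,[0,0,0.002],0],
    [0.02,[0,0,0.002],0],
    [0.02,[0,0,0.001],0],
    [0.02,[0,0,0.001],0],
    [0.02,[0,0,0],0]
  ]
}}

```text
time: 63.02
tcp_pos: [0.5582, 0.2282, 0.0794]
orientation: [0.987, 0.164, -0.0, 0.0]
wrist_force: [0.3, -0.6, -6.1]
finger_gap: 0.0443
gripper_force: 64.3
```

Emit:
{"name": "carry_out", "arguments": {
  "deltas": [
    [0.02,[0,0,0.001],0],
    [0.02,[0,0,0],0],
    [0.02,[0,0,0],0]
  ]
}}

```text
time: 63.4
tcp_pos: [0.5583, 0.2282, 0.0785]
orientation: [0.987, 0.164, -0.0, 0.0]
wrist_force: [-0.6, -0.3, -4.8]
finger_gap: 0.0442
gripper_force: 64.3
```

Emit:
{"name": "carry_out", "arguments": {
  "deltas": [
    [0.02,[0,0,0.001],0],
    [0.02,[0,0,0],0],
    [0.02,[0,0,0],0]
  ]
}}

```text
time: 63.78
tcp_pos: [0.5585, 0.2282, 0.078]
orientation: [0.987, 0.164, 0.0, -0.0]
wrist_force: [-1.3, -1.2, 0.3]
finger_gap: 0.0444
gripper_force: 64.8
```

Emit:
{"name": "carry_out", "arguments": {
  "deltas": [
    [0.02,[0,0,0.001],0],
    [0.02,[0,0,0],0],
    [0.02,[0,0,0],0]
  ]
}}

```text
time: 64.15
tcp_pos: [0.5585, 0.2282, 0.0779]
orientation: [0.986, 0.164, 0.0, 0.0]
wrist_force: [-3.7, -0.6, 5.3]
finger_gap: 0.0446
gripper_force: 65.8
```

Emit:
{"name": "carry_out", "arguments": {
  "deltas": [
    [0.02,[0,0,-0.001],0],
    [0.047,[0,0,0],0],
    [0.049,[0,0,0],0],
    [0.051,[0,0,0],0],
    [0.055,[0,0,0],0],
    [0.062,[0,0,0],0],
    [0.07,[0,0,0],0],
    [0.075,[0,0,0],0],
    [0.075,[0,0,0],0],
    [0.075,[0,0,-0.02],0],
    [0.075,[0,0,-0.03],0],
    [0.075,[0,0,-0.05],0],
    [0.075,[0,0,-0.06],0],
    [0.075,[0,0,0],0],
    [0.075,[0,0,0],0],
    [0.075,[0,0,0],0],
    [0.075,[0,0,0],0]
  ]
}}

```text
time: 66.28
tcp_pos: [0.5573, 0.2279, 0.2356]
orientation: [0.987, 0.164, -0.002, 0.0]
wrist_force: [1.0, -0.4, 0.2]
finger_gap: 0.075
gripper_force: 0.0
```

```bash
python3 - <<'E'
from h import *
im=cam('wrist');save(im,'w13.png');where();print(C0)
for lo in(130,200):rects(im,.139,lo,amin=1500)
E
```

```text
case xy mm [0.4 0.5] z 0.2359 F [-0.1  0.2 -0.5] t 66.325
[0.557  0.2275]
px [279. 170.] mm [571.5 222.3] [162.7 219.1] len ang -7.9
px [36. 53.] mm [603.1 428.2] [47.8 82.1] len ang -17.2
px [277. 196.] mm [559.7 227. ] [87.9 43.4] len ang 18.5
```

Emit:
{"name": "carry_out", "arguments": {
  "deltas": [
    [0.075,[0,0,-0.04],0],
    [0.075,[0,0,0],0],
    [0.075,[0,0,0],0],
    [0.075,[0,0,0],0],
    [0.075,[0,0,0],0],
    [0.075,[0,0,0],0],
    [0.075,[0,0,0],0],
    [0.075,[0,0,0],0]
  ]
}}

```text
time: 67.32
tcp_pos: [0.5583, 0.2282, 0.2775]
orientation: [0.987, 0.164, 0.0, -0.0]
wrist_force: [0.0, -0.2, -0.2]
finger_gap: 0.0753
gripper_force: 0.0
```

```bash
python3 - <<'E'
from h import *
im=cam('wrist');rects(im,.139,200,amin=1200);print(r.hand_in())
E
```

```text
px [276. 186.] mm [559.6 226.9] [88.  43.9] len ang 18.6
the job is handed in; nothing more can be done
None
```

The job is handed in at about 67 s, though no verdict came back: the punch, eraser and dispenser are in the case, the lid is shut, both turnbuttons are crosswise, and the paperweight lies still about 3 mm from the crown.

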